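# Seat a stone seal blank's taper shank in the carving stand

## Robot

A 7-joint arm with a two-finger parallel gripper is mounted at the origin on the work surface. World frame = base frame: x ahead of the robot, y to its left, z up, the work surface at z = 0. Lengths are in m, angles in rad, forces in N, time in s.
With the tool pointing down it reaches from about 0.425 to 0.825 m from the base axis. Payload 3.6 kg.
Tool frame: the origin (TCP) lies at the very end of the fingers, on their centre line; the grasp point (between the pads) lies 19 mm behind it (manip.grip_point_offset is the distance from the TCP to the grasp point, in m); x points along the fingers, y is the direction in which the jaws open and shut, and the axes are right-handed (so a half turn about x gives the same grasp; the last joint's range is limited). The gripper opens to 85 mm and grips with 20 to 120 N. Pads are 22 mm wide; open, the fingers measure 114 mm over their backs; the gripper's body (76 mm by 85 mm) begins 54 mm behind the grasp point. The pads swing forward as they close: fully open they stand 13 mm farther back than shut.
Start: joints at [-1.258, 0.615, -0.013, 1.423, 0.008, 1.103, -0.04], TCP at [0.216, 0.613, 0.231] pointing down, gripper open.
Joint ranges: [-3.12, 3.12], [-0.3, 2.06], [-1.34, 1.32], [0.26, 2.42], [-1.36, 4.5], [0.01, 1.98], [-2.84, 2.84]. Speed limits (rad/s): [2.79, 2.79, 3.14, 3.14, 3.14, 3.14, 3.14].

## Interface

Orientations are given as a unit quaternion [w, x, y, z].
In Python, from station import manip gives the robot as it stands.
- The arm moves only by the tool step_arm, never from a script. Its argument "targets" is text: rows parted by semicolons, each of 5 numbers parted by spaces: the shift along the tool's x, y, z in cm, then the turn about the tool's x in rad, then the finger opening in cm, from 0 to 8.54. In form: dx dy dz turn hand; .... A call has 1 to 12 rows; each row is the pose to reach, as a shift and turn from the pose commanded when the call began, along the tool's axes at that moment; what a row does not reach only later rows make up. A row lasts 1/12 s, in which the tool goes at most 41.7 mm and 7.16 degrees, less where a joint would pass 70% of its speed; a pose out of reach is approached as far as the arm can. A call with a gripper value outside its range is refused whole. The fingers move at their own pace and stop on an object; "newtons" is the grip in N (left out, the last holds). Time passes only in rows, so rows that repeat a pose let the fingers close. It gives the time, the measured TCP pose, the force and the opening at its end, in the units of the state.
- manip.get_state(): the state, without advancing time (a new reading comes with each control period).
- manip.snapshot(name): name is "scene" or "side" or "wrist"; returns the picture (400x640x3 uint8, red, green, blue); there is no depth.
- manip.camera_params(name): a dict with "camera_matrix" (3x3 intrinsics, pixels), "T" (4x4, takes a point from camera to world coordinates). Camera axes: x right, y down, z forward; pixel columns grow to the right and rows downward; lengths in m; the calibration is good to about 2 mm. A picture is of the moment at which its call begins: read the wrist's pose just before it. camera_params takes no time and is no camera call; for the wrist camera it gives the pose at the moment of the call.
- manip.finish_job(): hands the job in, once; it reports no verdict.
The state is a dict: "time_s": time; "joint_pos": joint angles; "joint_vel": joint speeds; "tau": joint torques, N m; "tool_pos": TCP position; "eef_rot": TCP orientation; "force": force on the tool from outside, world axes, zero at the start; "ft_torque": the same for the moment, N m; "gripper_width": finger opening in m.
Only numpy, scipy, OpenCV 4.12 (cv2) and the standard library are available. Lean on these libraries where they do the work, as an engineer would, in place of code of your own. Each camera call takes 0.05 s, during which the arm holds its last target.

## Task

Take the square seal blank on its taper shank out of the wooden rack, set it loosely in the socket of the steel carving stand and let go of it. Then take the wooden tamper and tap the top of the stone gently, at least twice with the tamper lifted clear between taps, until it is fully home on the depth stop inside the socket and a last firm tap of about 20 N sinks it no further; the stone is brittle and cracks at 35 N, so go gently. Finally stand the tamper back on its cork mat, and leave the other blanks in the rack.

Things in the scene. Friction and masses are not known exactly. Their poses are not given: they have to be found in the camera images.
- square_blank_centre (a point): The blank to seat: a brown square stone 24 x 24 mm, 50 mm tall, on a steel collar and a taper shank; 0.16 to 0.26 kg. Point: centre of the stone, half-way up (25 mm below its top, 25 mm above the collar's upper face, 31 mm above its underside). z up along the shank, x and y square to the stone's faces. It hangs upright in one of the rack's holes. Over 35 N from the tamper cracks it.
- collar (a point): On the square blank: centre of the underside of its collar (steel disc 36 mm across, 6 mm thick), on the shank's axis; z up. The shank below is a steel cone 58 mm long, 24 mm across at the collar and 9 mm at its tip. In the rack the collar rests on the rack's top.
- socket_face (a point): The taper socket: centre of the flat top ring of the carving stand, 84 mm above the table; z up. Upright bore 31 mm across with four sprung jaws inside that form the taper. The shank drops in freely until its cone meets the jaws with the collar 17 to 20 mm above the ring; there it stands upright by itself and bears about 3 N of push.
- stand: Carving stand, fixed: steel column 62 mm across on a round foot 112 mm across, 84 mm high; origin at the centre of the underside. Once on the jaws a shank sinks only under a rising push (5 to 18 N) and keeps its depth when let go. It is home when its tip meets a hard stop deep in the bore, set anew each run: the collar is then 1 to 13 mm above the ring. Only feel tells: 20 N sinks it no more.
- tip (a point): On the square blank: the centre of the flat end of its shank, 58 mm below the collar's underside; z up along the shank.
- rack: Fixed wooden block 70 mm (x) x 230 mm (y) x 62 mm high with three through holes 27 mm across in a row at y = -70, 0 and 70 mm; the three blanks stand in them in any order. Origin: centre of the underside.
- round_blank_centre (a point): Another blank in the rack, to be left there: same collar and shank, but a round stone 26 mm across, 50 mm tall. Point: centre of the stone.
- slab_blank_centre (a point): Another blank in the rack, to be left there: same collar and shank, but a flat stone 34 x 12 mm, 50 mm tall. Point: centre of the stone.
- tamper_grip (a point): The tamper: a turned dark-wood tool standing upright on the cork mat, 90 mm tall: a round foot 44 mm across and 28 mm high, above it a straight round handle 25 mm across and 62 mm long; 0.18 to 0.29 kg. Point: on its axis, 62 mm above the striking face and 28 mm below the handle's top; z up the handle.
- tamper_foot (a point): On the tamper: centre of the flat rubber striking face at its bottom; z up the handle.
- mat_top (a point): Fixed round cork mat 100 mm across, 4 mm thick, on the table; point: centre of its top. The tamper starts on it, up to 17 mm off its centre, and must stand on it at the end.
There are look-alikes about, which are no part of the job. What is shaped like the part that bears square_blank_centre but blue or orange is not meant.

How it is judged:
On the way, in this order (a step that is already met when the one before it is completed fails the run):
1. the square blank stands loosely in the socket, upright, its collar 15 to 25 mm above the socket's face, not touched by the fingers or the tamper (z of collar in the frame of socket_face between 0.015 and 0.025 m and horizontal distance between collar and socket_face below 0.006 m and angle between square_blank_centre's own z axis and vertical below 0.15 rad and contact force between each of the fingers, tamper and square_blank below 0.05 N), for 0.2 s.
2. a first tap: the tamper bears on the stone with more than 5 N (contact force between tamper and square_blank above 5 N and contact force between the fingers and square_blank below 0.05 N and horizontal distance between collar and socket_face below 0.006 m), for 0.01 s.
3. the tamper is lifted clear of the stone (contact force between tamper and square_blank below 0.05 N and z of tamper_foot in the frame of square_blank_centre above 0.028 m), for 0.05 s.
4. a further tap, firm (more than 15 N), with the shank's tip within 1.5 mm of the depth stop (contact force between tamper and square_blank above 15 N and contact force between the fingers and square_blank below 0.05 N and z of tip in the frame of depth_stop below 0.0015 m and horizontal distance between collar and socket_face below 0.004 m and angle between square_blank_centre's own z axis and vertical below 0.05 rad), for 0.01 s.
At the end, for the whole second after the job is handed in: The square blank sits locked and upright in the socket, the shank's tip within 1.5 mm of the depth stop, within 4 mm of the axis and 0.05 rad of upright; the tamper stands upright on the cork mat with its foot within 35 mm of the mat's centre; both are released and at rest (z of tip in the frame of depth_stop below 0.0015 m and horizontal distance between collar and socket_face below 0.004 m and angle between square_blank_centre's own z axis and vertical below 0.05 rad and linear speed of each of square_blank, tamper below 0.01 m/s and contact force between each of the fingers, tamper and square_blank below 0.05 N and angle between tamper_foot's own z axis and vertical below 0.1 rad and horizontal distance between tamper_foot and mat_top below 0.035 m and z of tamper_foot in the frame of mat_top below 0.004 m); the robot touches nothing.
It fails at once if the tamper presses or strikes the stone with more than 35 N (contact force between tamper and square_blank above 35 N).
It fails at once if another blank is moved more than 25 mm (distance of any of round_blank_centre, slab_blank_centre from where it was at the start of the episode above 0.025 m).
It also fails if it takes over 61 s, if anything falls off the work surface, if the arm or the gripper's body presses on something with over 40 N, if the wrist force passes 120 N, or if a joint passes its speed limit or range.

## Working session

There is one attempt and no reset: what is moved stays moved. The work goes in short steps, Python scripts to look and compute and a tool call to move; the robot and the scene stay as the last step left them, time stands still between calls to the robot, and variables do not carry over. Pictures are saved under pics/ and viewed, and the job is handed in when it is done.

Besides the shell and the picture viewer there is one more tool, called as name(argument=value, ...) on one line, values as JSON. step_arm: Moves the arm, as the interface text tells. Its arguments: {"type":"object","properties":{"targets":{"type":"string"},"newtons":{"type":"number"}},"required":["targets"]}

```bash
ls; mkdir -p pics
python3 - <<'E'
from station import manip
import cv2,numpy as np
np.set_printoptions(precision=4,suppress=True)
print(manip.get_state())
for n in("scene","side"):
    p=manip.camera_params(n);print(n,p["camera_matrix"],p["T"])
    cv2.imwrite(f"pics/{n}0.png",manip.snapshot(n)[:,:,::-1])
E
```

```text
pics
{'time_s': 0.0, 'joint_pos': array([-1.2585,  0.6159, -0.0126,  1.425 ,  0.0081,  1.1034, -0.0404]), 'joint_vel': array([ 0.0015, -0.0013, -0.0005,  0.0009, -0.0017,  0.0001, -0.0013]), 'tau': array([  0.    , -46.9212,   0.2593, -17.1031,   0.01  ,   0.0097,
         0.    ]), 'tool_pos': array([0.2158, 0.6123, 0.2301]), 'eef_rot': array([ 0.6968,  0.1182,  0.6971, -0.1201]), 'force': array([0.6521, 1.1702, 0.5267]), 'ft_torque': array([-0.0085,  0.0112,  0.0451]), 'gripper_width': 0.08572298327823973}
scene [[424.4417   0.     312.7452]
 [  0.     424.4417 201.3781]
 [  0.       0.       1.    ]] [[-0.0318  0.8585 -0.5117  1.0101]
 [ 0.9994  0.0195 -0.0294  0.0732]
 [-0.0152 -0.5124 -0.8586  0.8923]
 [ 0.      0.      0.      1.    ]]
side [[514.4779   0.     310.8969]
 [  0.     514.4779 193.9197]
 [  0.       0.       1.    ]] [[ 0.8979  0.336  -0.2844  0.9461]
 [ 0.4401 -0.6708  0.597  -0.8252]
 [ 0.0098 -0.6612 -0.7502  1.1903]
 [ 0.      0.      0.      1.    ]]
```

View pics/scene0.png

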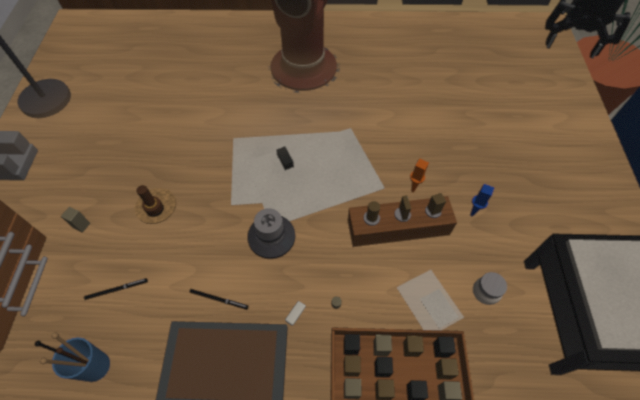

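View pics/side0.png

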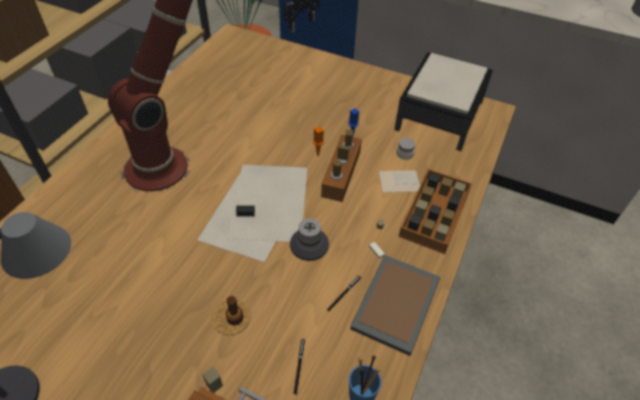

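The scene view shows the rack at (402,222) with stones at (373,210), (404,207) and (437,203). The stand is at (270,230), the tamper on its mat at (152,203). The orange (419,172) and blue (483,198) look-alikes lie outside the rack. I'll crop in closer.

Run:
```python
import cv2,numpy as np
a=cv2.imread("pics/scene0.png");b=cv2.imread("pics/side0.png")
def c(im,x,y,w,h,k):return cv2.resize(im[y:y+h,x:x+w],None,fx=k,fy=k,interpolation=cv2.INTER_CUBIC)
cv2.imwrite("pics/c1.png",np.vstack([c(a,340,150,160,100,5)]))
cv2.imwrite("pics/c2.png",np.vstack([np.hstack([c(a,235,195,75,70,5),c(a,125,170,75,70,5)])]))
cv2.imwrite("pics/c3.png",np.hstack([c(b,310,100,60,100,5),c(b,280,205,60,100,5)]))
cv2.imwrite("pics/c4.png",c(b,200,280,70,60,8))
```

```text
(no output)
```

View pics/c1.png

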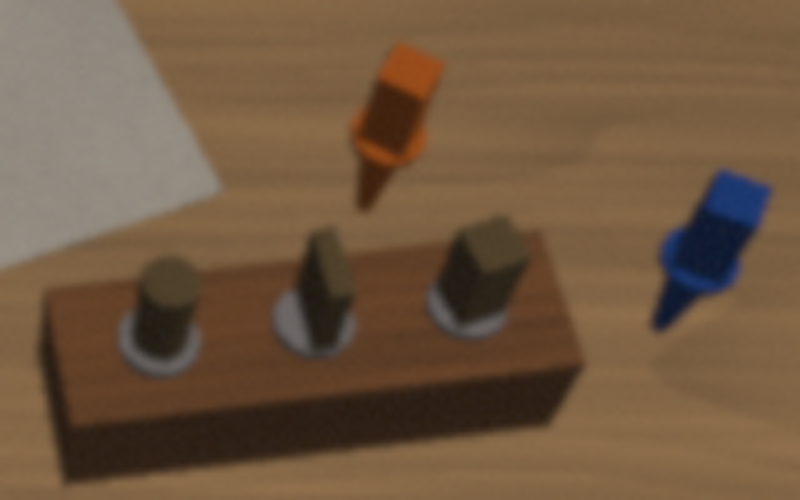

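View pics/c2.png

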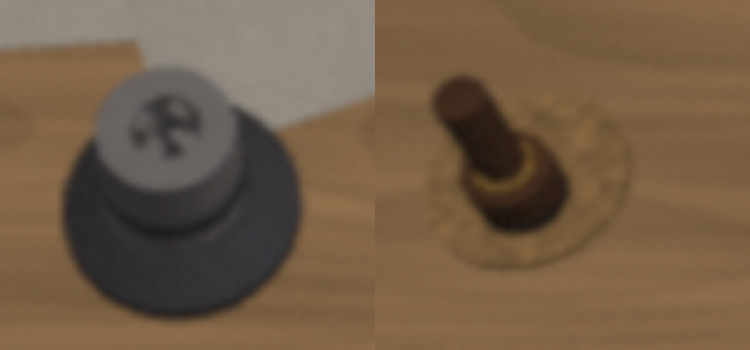

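View pics/c3.png

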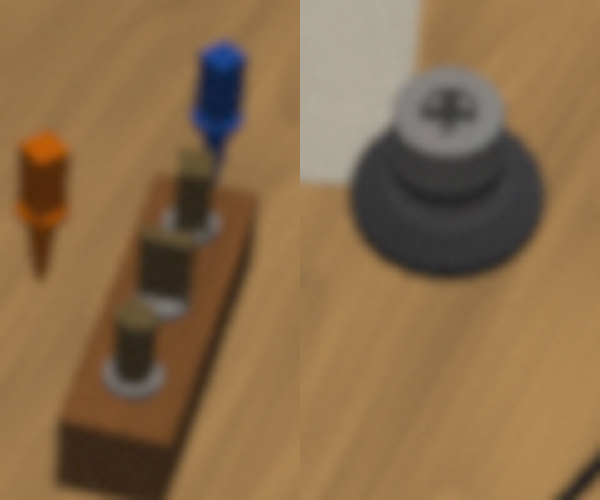

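View pics/c4.png

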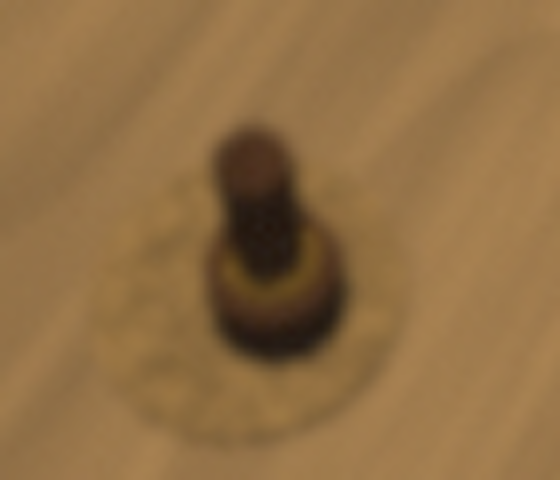

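The square brown blank is the one at scene (437,203), at the rack's right end. The round blank is at (373,210) and the slab at (404,207). Next I'll turn pixels into positions.

```bash
cat > h.py <<'E'
from station import manip
import numpy as np
np.set_printoptions(precision=4,suppress=True)
def ray(n,uv,P=None):
    p=P or manip.camera_params(n);T=p["T"]
    d=T[:3,:3]@np.linalg.inv(p["camera_matrix"])@np.array([uv[0],uv[1],1.]);return T[:3,3],d
def onz(n,uv,z,P=None):
    o,d=ray(n,uv,P);return o+d*(z-o[2])/d[2]
def tri(a,b):
    A=np.zeros((3,3));v=np.zeros(3)
    for n,uv in(a,b):
        o,d=ray(*((n,uv)));d=d/np.linalg.norm(d);M=np.eye(3)-np.outer(d,d);A+=M;v+=M@o
    return np.linalg.solve(A,v)
def proj(n,X,P=None):
    p=P or manip.camera_params(n);T=p["T"];c=T[:3,:3].T@(np.array(X)-T[:3,3]);q=p["camera_matrix"]@c;return q[:2]/q[2]
E
python3 - <<'E'
from h import *
for nm,s,d,z in(("ring",(268.6,221),(309.4,227),.084),("sq",(438.6,198),(349,132.2),.118),("tamp",(142.2,189.2),(231.8,299.6),.094),("mat",(156,206),(231.2,318),.004)):
    print(nm,onz("scene",s,z),onz("side",d,z),tri(("scene",s),("side",d)))
c=[onz("scene",(340+u/5,150+v/5),.062) for u,v in((45,290),(543,233),(583,362),(70,423))]
c=np.array(c);print(c,c.mean(0));
for i,j in((0,1),(3,2),(0,3),(1,2)):
    d=c[j]-c[i];print(np.linalg.norm(d),np.arctan2(d[1],d[0]))
t=np.array([onz("scene",(340+u/5,150+v/5),.118) for u,v in((497,215),(528,245),(487,267),(460,237))])
print(t)
E
```

```text
ring [ 0.5799 -0.0483  0.084 ] [ 0.5758 -0.054   0.084 ] [ 0.5745 -0.0493  0.0763]
sq [0.5342 0.3136 0.118 ] [0.533 0.311 0.118] [0.5317 0.3149 0.1141]
tamp [ 0.5112 -0.338   0.094 ] [ 0.5096 -0.3415  0.094 ] [ 0.5084 -0.34    0.0901]
mat [ 0.5025 -0.3388  0.004 ] [ 0.5003 -0.3473  0.004 ] [ 0.4967 -0.3434 -0.0059]
[[0.5308 0.127  0.062 ]
 [0.4956 0.3542 0.062 ]
 [0.5619 0.3629 0.062 ]
 [0.5973 0.1371 0.062 ]] [0.5464 0.2453 0.062 ]
0.22985533881363485 1.7246785836294818
0.22859725925287228 1.726028811622625
0.0672285628763055 0.15008654572434216
0.06693653256247334 0.13126984387564594
[[0.5217 0.3168 0.118 ]
 [0.5364 0.3281 0.118 ]
 [0.5477 0.3095 0.118 ]
 [0.5331 0.2999 0.118 ]]
```

```bash
cat >> h.py <<'E'
from scipy.spatial.transform import Rotation as R
def tool():
    s=manip.get_state();q=s["eef_rot"];return s,np.array(s["tool_pos"]),R.from_quat([q[1],q[2],q[3],q[0]]).as_matrix()
def togo(X,jaw=None):
    s,p,M=tool();d=M.T@(np.array(X)-p)*100
    print("t",round(s["time_s"],2),"tcp",p,"shift cm",d,"F",s["force"],"w",s["gripper_width"])
    ja=np.arctan2(M[1,1],M[0,1]);print("jaw",ja,"tilt",M[:,0])
    if jaw is not None:
        e=(jaw-ja+np.pi/2)%np.pi-np.pi/2
        print("turn",-e,"alt",-e-np.pi*np.sign(-e),"q7",s["joint_pos"][6])
E
python3 - <<'E'
from h import *
print(tool()[2]);p=manip.camera_params("wrist");print(p["camera_matrix"],tool()[2].T@(p["T"][:3,3]-tool()[1]),tool()[2].T@p["T"][:3,:3])
togo([.535,.3135,.22],.62)
togo([.535,.3135,.22],.62-np.pi/2)
E
```

```text
[[-0.0007  0.3323  0.9432]
 [-0.0022  0.9432 -0.3323]
 [-1.     -0.0023  0.    ]]
[[297.0432   0.     320.7834]
 [  0.     297.0432 197.9642]
 [  0.       0.       1.    ]] [-0.1422 -0.0011 -0.075 ] [[ 0.0006 -0.2905  0.9569]
 [ 1.      0.0011 -0.0003]
 [-0.001   0.9569  0.2905]]
t 0.1 tcp [0.2158 0.6124 0.2302] shift cm [  1.0666 -17.5832  40.0384] F [ 0.5561 -0.1051  0.2973] w 0.08546872942825876
jaw 1.232062552142542 tilt [-0.0007 -0.0022 -1.    ]
turn 0.6120625521425419 alt -2.5295301014472513 q7 -0.04039373595818493
t 0.1 tcp [0.2158 0.6124 0.2302] shift cm [  1.0666 -17.5832  40.0384] F [ 0.5561 -0.1051  0.2973] w 0.08546872942825876
jaw 1.232062552142542 tilt [-0.0007 -0.0022 -1.    ]
turn -0.9587337746523548 alt 2.1828588789374384 q7 -0.04039373595818493
```

step_arm(targets="1.07 -17.58 40.04 0.61 4.6;1.07 -17.58 40.04 0.61 4.6;1.07 -17.58 40.04 0.61 4.6;1.07 -17.58 40.04 0.61 4.6;1.07 -17.58 40.04 0.61 4.6;1.07 -17.58 40.04 0.61 4.6;1.07 -17.58 40.04 0.61 4.6;1.07 -17.58 40.04 0.61 4.6;1.07 -17.58 40.04 0.61 4.6;1.07 -17.58 40.04 0.61 4.6;1.07 -17.58 40.04 0.61 4.6;1.07 -17.58 40.04 0.61 4.6", newtons=40)

```text
time_s: 1.1
tool_pos: [0.5404, 0.3062, 0.22]
eef_rot: [0.629, 0.325, 0.625, -0.328]
force: [0.0, 0.3, 0.3]
gripper_width: 0.0457
```

Run:
```python
from h import *
import cv2
togo([.535,.3135,.22],.62)
P=manip.camera_params("wrist");im=manip.snapshot("wrist")[:,:,::-1]
import pickle;pickle.dump(P,open("pics/w1.pkl","wb"))
cv2.imwrite("pics/w1.png",im)
print(proj("wrist",[.535,.3135,.118],P))
```

```text
t 1.1 tcp [0.5404 0.3062 0.22  ] shift cm [-0.0057 -0.0197 -0.9099] F [0.0183 0.2733 0.3285] w 0.04565396108899793
jaw 0.6100542238103791 tilt [ 0.0029 -0.0057 -1.    ]
turn -0.009945776189620892 alt 3.131646877400172 q7 0.14953209780699853
[322.4205 186.9609]
```

View pics/w1.png

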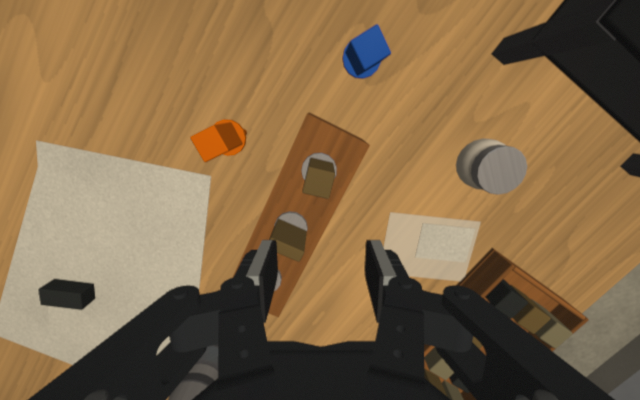

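The square stone is at about (320,183) in the wrist view. Its top face is slightly rotated against the jaws, and the slab is at (289,240).

Run:
```python
import cv2
im=cv2.imread("pics/w1.png");cv2.imwrite("pics/w1c.png",cv2.resize(im[140:220,270:370],None,fx=8,fy=7.5,interpolation=cv2.INTER_CUBIC))
```

```text
(no output)
```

View pics/w1c.png

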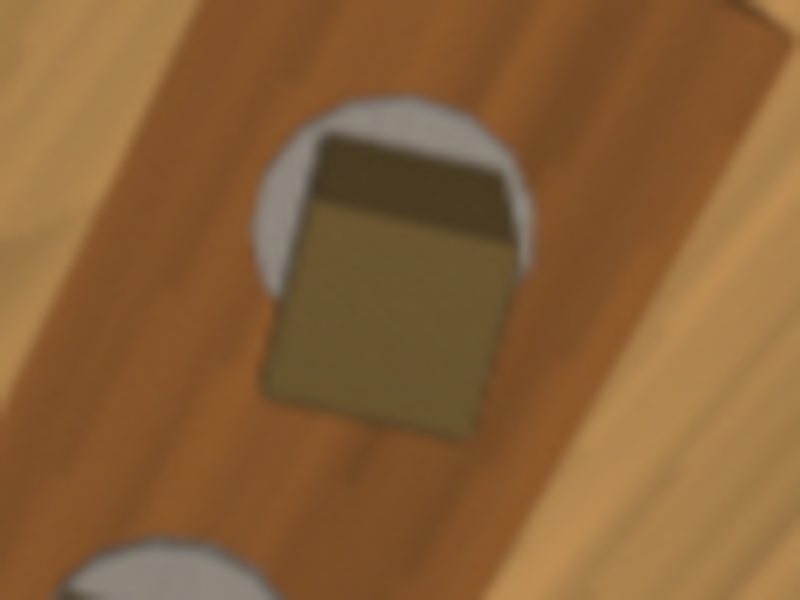

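Run:
```python
from h import *
import pickle
P=pickle.load(open("pics/w1.pkl","rb"))
c=np.array([onz("w",(270+u/8-.4,140+v/7.5-.4),.118,P) for u,v in((315,203),(517,245),(472,440),(265,398))])
print(c,c.mean(0))
for i in range(4):
    d=c[(i+1)%4]-c[i];print(np.linalg.norm(d),np.arctan2(d[1],d[0]))
togo([*c.mean(0)[:2],.075],.5)
```

```text
[[0.5158 0.3214 0.118 ]
 [0.5358 0.3296 0.118 ]
 [0.5451 0.3083 0.118 ]
 [0.5241 0.2997 0.118 ]] [0.5302 0.3147 0.118 ]
0.021602588015141772 0.38960877439105984
0.023241240751690026 -1.1558735965342324
0.02271297404463308 -2.7526087186718002
0.023225472160129695 1.937922859834397
t 1.15 tcp [0.5375 0.3101 0.2199] shift cm [14.4911 -0.3066 -0.8354] F [-0.0486  1.0554 -0.3803] w 0.04585489449959451
jaw 0.6147913111336244 tilt [ 0.0001 -0.0026 -1.    ]
turn 0.11479131113362451 alt -3.0268013424561686 q7 0.14847201966365903
```

step_arm(targets="0 0 0 0.2 4.6;0 0 0 0.2 4.6;0 0 0 0.2 4.6")

```text
time_s: 1.4
tool_pos: [0.5334, 0.3162, 0.22]
eef_rot: [0.593, 0.383, 0.595, -0.384]
force: [-0.9, -0.2, -0.2]
gripper_width: 0.0462
```

Run:
```python
from h import *
import cv2
togo([.535,.3135,.22],.40)
P=manip.camera_params("wrist");im=manip.snapshot("wrist")[:,:,::-1]
import pickle;pickle.dump(P,open("pics/w2.pkl","wb"))
cv2.imwrite("pics/w2.png",im)
print(proj("wrist",[.535,.3135,.118],P))
cv2.imwrite("pics/w2c.png",cv2.resize(im[140:220,270:370],None,fx=8,fy=7.5,interpolation=cv2.INTER_CUBIC))
togo([.535,.3135,.22],.40)
```

```text
t 1.4 tcp [0.5334 0.3162 0.22  ] shift cm [0.0039 0.0331 0.3073] F [-0.8967 -0.1831 -0.2435] w 0.04618309556651335
jaw 0.42394123869278644 tilt [-0.0021  0.0006 -1.    ]
turn 0.023941238692786415 alt -3.117651414897007 q7 -0.02163000759969559
[323.0411 201.1513]
t 1.45 tcp [0.5336 0.316  0.2201] shift cm [0.0143 0.0215 0.2883] F [ 0.4002 -0.0204 -0.3778] w 0.045758618495927744
jaw 0.4267434461158309 tilt [-0.0017  0.0004 -1.    ]
turn 0.026743446115830904 alt -3.114849207473962 q7 -0.019145761562096034
```

View pics/w2c.png

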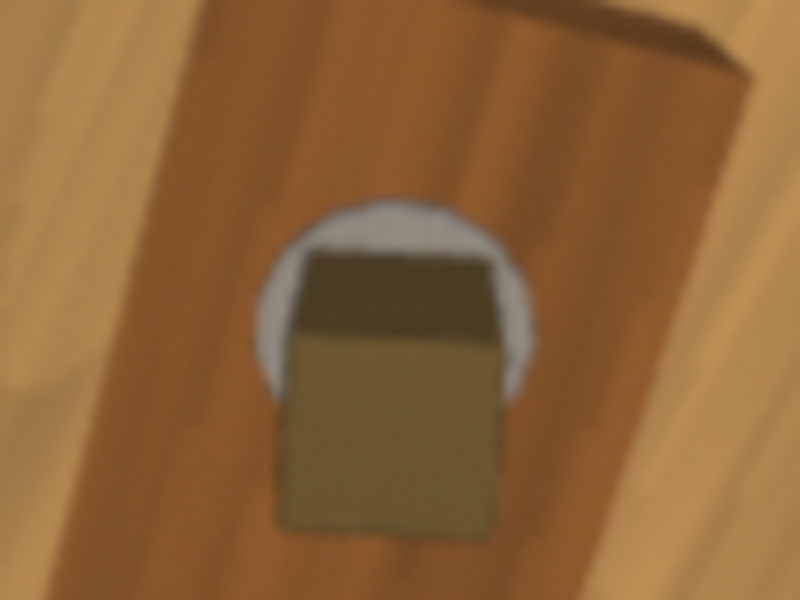

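Run:
```python
from h import *
import pickle
P=pickle.load(open("pics/w2.pkl","rb"))
c=np.array([onz("w",(270+u/8-.4,140+v/7.5-.4),.118,P) for u,v in((293,332),(503,342),(495,538),(277,530))])
print(c,c.mean(0))
for i in range(4):
    d=c[(i+1)%4]-c[i];print(np.linalg.norm(d),np.arctan2(d[1],d[0]))
# collar
print(onz("w",(270+397/8-.4,140+330/7.5-.4),.068,P))
togo([*c.mean(0)[:2],.075],.39)
```

```text
[[0.5157 0.3216 0.118 ]
 [0.5364 0.3297 0.118 ]
 [0.5455 0.3081 0.118 ]
 [0.5235 0.2992 0.118 ]] [0.5303 0.3146 0.118 ]
0.02229028573543073 0.3732546355649833
0.023497880727897852 -1.1715566382475866
0.02375459616018152 -2.7572055391146804
0.023769675791691147 1.9081860959990227
[0.5304 0.3148 0.068 ]
t 1.45 tcp [0.5336 0.316  0.2201] shift cm [14.5152 -0.3413  0.0056] F [ 0.4002 -0.0204 -0.3778] w 0.045758618495927744
jaw 0.4267434461158309 tilt [-0.0017  0.0004 -1.    ]
turn 0.03674344611583091 alt -3.104849207473962 q7 -0.019145761562096034
```

step_arm(targets="3 -0.3 0 0.04 4.6;6 -0.3 0 0.04 4.6;8 -0.3 0 0.04 4.6;8.5 -0.3 0 0.04 4.6;8.5 -0.3 0 0.04 4.6;8.5 -0.3 0 0.04 4.6")

```text
time_s: 1.95
tool_pos: [0.5328, 0.3138, 0.1364]
eef_rot: [0.586, 0.396, 0.586, -0.395]
force: [-0.5, 0.2, -0.2]
gripper_width: 0.0461
```

Run:
```python
from h import *
import cv2
togo([.5306,.3146,.077],.39)
im=manip.snapshot("wrist")[:,:,::-1]
cv2.imwrite("pics/w3.png",im)
```

```text
t 1.95 tcp [0.5328 0.3138 0.1364] shift cm [ 5.942  -0.1822 -0.1552] F [-0.4921  0.2355 -0.2457] w 0.046091180949805355
jaw 0.3836642899021453 tilt [ 0.001  0.001 -1.   ]
turn -0.006335710097854719 alt 3.1352569434919384 q7 -0.03149832784222268
```

View pics/w3.png

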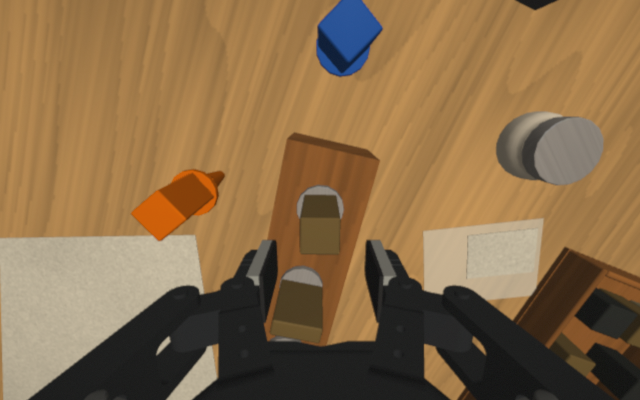

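The stone at (320,235) lies centred between the pads. I'll go down and grip it.

step_arm(targets="2.5 -0.1 -0.1 0 4.6;4.5 -0.1 -0.1 0 4.6;5.8 -0.1 -0.1 0 4.6;5.9 -0.1 -0.1 0 4.6;5.9 -0.1 -0.1 0 4.6;5.9 -0.1 -0.1 0 2;5.9 -0.1 -0.1 0 2;5.9 -0.1 -0.1 0 2;5.9 -0.1 -0.1 0 2;5.9 -0.1 -0.1 0 2;5.9 -0.1 -0.1 0 2", newtons=50)

```text
time_s: 2.92
tool_pos: [0.5324, 0.3141, 0.0786]
eef_rot: [0.586, 0.397, 0.585, -0.395]
force: [-0.7, 0.2, 6.6]
gripper_width: 0.0234
```

Run:
```python
from h import *
togo([.5306,.3146,.077],.39)
```

```text
t 2.92 tcp [0.5324 0.3141 0.0786] shift cm [ 0.1591 -0.1513 -0.1105] F [-0.6729  0.1503  6.5943] w 0.023360297815791086
jaw 0.3821528855495267 tilt [ 0.0031  0.0019 -1.    ]
turn -0.007847114450473258 alt 3.13374553913932 q7 -0.01696573845730975
```

step_arm(targets="-1 0 0 0 2;-3 0 0 0 2;-6 0 0 0 2;-9 0 0 0 2;-12 0 0 0 2;-12.5 0 0 0 2;-12.5 0 0 0 2;-12.5 0 0 0 2")

```text
time_s: 3.58
tool_pos: [0.5301, 0.3131, 0.2007]
eef_rot: [0.585, 0.395, 0.586, -0.397]
force: [0.0, -0.6, -2.6]
gripper_width: 0.0234
```

Run:
```python
from h import *
import cv2
togo([.5775,-.05,.2],.39)
a=manip.snapshot("scene")[:,:,::-1];b=manip.snapshot("side")[:,:,::-1]
cv2.imwrite("pics/s1.png",np.hstack([cv2.resize(a[90:250,340:500],(400,400)),cv2.resize(b[60:220,280:440],(400,400))]))
```

```text
t 3.58 tcp [0.5301 0.3131 0.2007] shift cm [ 0.0933 -9.1436 35.4543] F [ 0.0493 -0.6138 -2.593 ] w 0.023360583338864246
jaw 0.3820884339634489 tilt [-0.0021 -0.001  -1.    ]
turn -0.007911566036551188 alt 3.133681087553242 q7 -0.05078066625771887
```

View pics/s1.png

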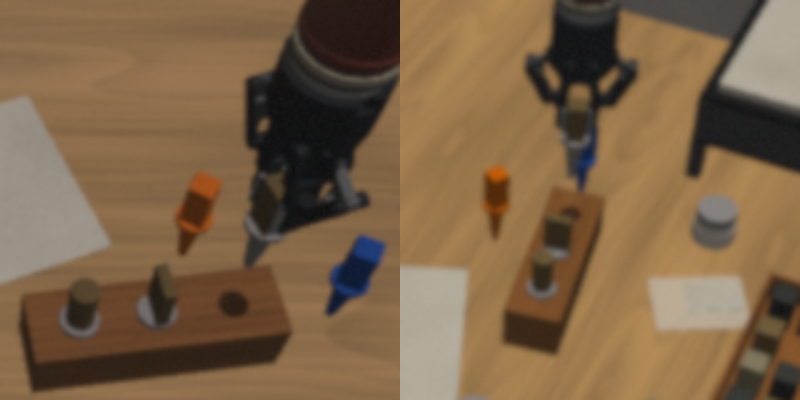

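step_arm(targets="-2.5 0 0 0 2;-2.5 -1 4 0 2;-2.5 -2 8 0 2;-2.5 -3 12 0 2;-2.5 -4 16 0 2;-2.5 -5 19.5 0 2;-2.5 -6 22.5 0 2;-2.5 -7 25 0 2;-2.5 -8 27 0 2;-2.5 -9.1 28 0 2;-2.5 -9.1 28 0 2;-2.5 -9.1 28 0 2")

```text
time_s: 4.68
tool_pos: [0.5501, 0.0201, 0.2256]
eef_rot: [0.585, 0.396, 0.587, -0.396]
force: [0.5, 0.4, -2.7]
gripper_width: 0.0232
```

Run:
```python
from h import *
import cv2,pickle
togo([.578,-.051,.2],.39)
P=manip.camera_params("wrist");im=manip.snapshot("wrist")[:,:,::-1]
pickle.dump(P,open("pics/w4.pkl","wb"));togo([.578,-.051,.2],.39)
cv2.imwrite("pics/w4.png",im)
```

```text
t 4.68 tcp [0.5501 0.0201 0.2256] shift cm [ 2.5472 -0.0507  7.6391] F [ 0.4995  0.3625 -2.7329] w 0.023195226505247662
jaw 0.3812082004641085 tilt [-0.0026  0.0008 -1.    ]
turn -0.008791799535891487 alt 3.132800854053902 q7 0.44405647975623563
t 4.73 tcp [0.5506 0.0217 0.2258] shift cm [ 2.563  -0.1787  7.7718] F [-0.3321 -0.1964 -2.7995] w 0.023735652826925805
jaw 0.38383055090971735 tilt [-0.0017  0.0017 -1.    ]
turn -0.006169449090282608 alt 3.1354232044995105 q7 0.44404680022278065
```

View pics/w4.png

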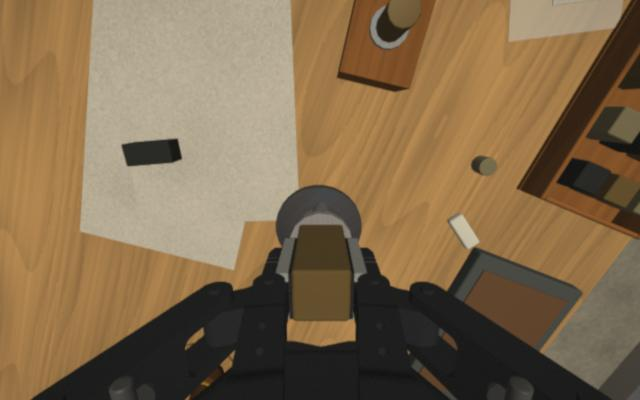

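step_arm(targets="0 0 4 0 2;0 0 8 0 2;0 0 12 0 2;0 0 14 0 2;0 0 14 0 2;0 0 14 0 2;0 0 14 0 2")

```text
time_s: 5.32
tool_pos: [0.6036, -0.1066, 0.2259]
eef_rot: [0.586, 0.395, 0.588, -0.394]
force: [-0.1, 1.2, -3.0]
gripper_width: 0.0235
```

Run:
```python
from h import *
import cv2,pickle
togo([.578,-.051,.2],.39)
P=manip.camera_params("wrist");im=manip.snapshot("wrist")[:,:,::-1]
pickle.dump(P,open("pics/w4.pkl","wb"));togo([.578,-.051,.2],.39)
cv2.imwrite("pics/w4.png",im)
```

```text
t 5.32 tcp [ 0.6036 -0.1066  0.2259] shift cm [ 2.6056 -0.2791 -6.1021] F [-0.1285  1.1862 -2.9833] w 0.02346620739192949
jaw 0.38616285523950017 tilt [-0.0011  0.0029 -1.    ]
turn -0.0038371447604999 alt 3.137755508829293 q7 0.6687435734628582
t 5.37 tcp [ 0.6035 -0.1063  0.226 ] shift cm [ 2.6226 -0.2762 -6.0794] F [-0.0875  0.4242 -3.2087] w 0.023662826284386863
jaw 0.3868246630538506 tilt [-0.001   0.0028 -1.    ]
turn -0.003175336946149354 alt 3.1384173166436438 q7 0.6688584863042575
```

View pics/w4.png

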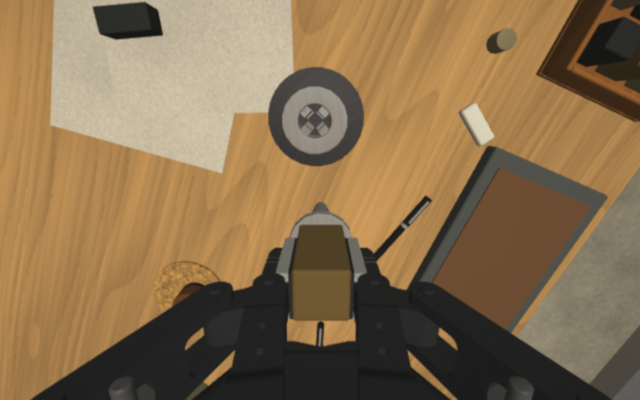

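Run:
```python
from h import *
import cv2,pickle
im=cv2.imread("pics/w4.png");P=pickle.load(open("pics/w4.pkl","rb"))
cv2.imwrite("pics/w4c.png",np.hstack([cv2.resize(im[60:180,260:380],(500,500),interpolation=2),cv2.resize(im[190:260,285:355],(300,300),interpolation=2).repeat(1,0) if 0 else cv2.copyMakeBorder(cv2.resize(im[190:260,285:355],(300,300),interpolation=2),0,200,0,0,0)]))
g=cv2.cvtColor(im,cv2.COLOR_BGR2GRAY)[60:180,260:380]
print(cv2.HoughCircles(cv2.resize(g,None,fx=4,fy=4,interpolation=2),cv2.HOUGH_GRADIENT,1.5,50,param1=80,param2=30,minRadius=50,maxRadius=230))
```

```text
[[[233.25 225.75 200.9 ]
  [198.75 263.25 150.65]
  [158.25 185.25 117.05]
  [248.25 291.75 127.4 ]
  [213.75 179.25 150.65]
  [144.75 255.75 108.65]
  [263.25 159.75 118.7 ]
  [297.75 240.75 116.9 ]
  [161.25 305.25 111.65]
  [297.75 312.75  81.8 ]
  [117.75 144.75 102.8 ]
  [354.75 375.75 150.05]
  [207.75 326.25  50.45]]]
```

View pics/w4c.png

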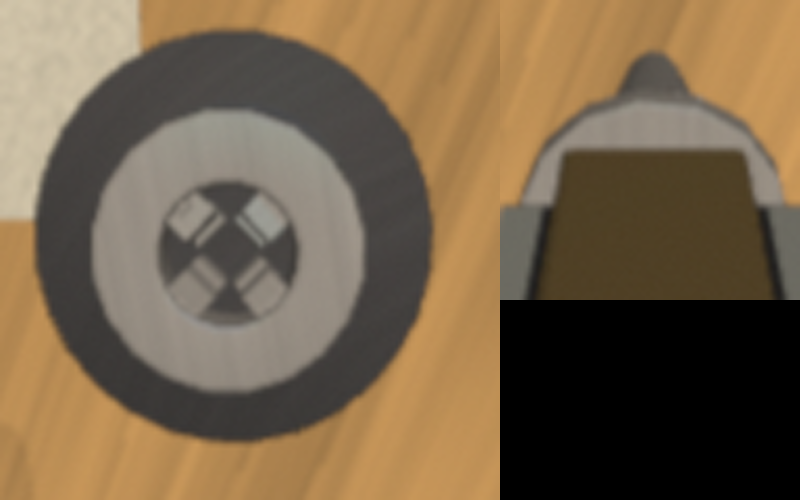

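Run:
```python
from h import *
import pickle
P=pickle.load(open("pics/w4.pkl","rb"))
r=onz("w",(314.8-.4,120.2-.4),.084,P);print("ring",r)
for c in((92,250),(364,250),(228,108),(228,392)): print(onz("w",(260+c[0]/4.1667-.4,60+c[1]/4.1667-.4),.084,P))
s,p,M=tool()
for name,off,rad in(("tip",.0166+.058,.0045),("collarbot",.0166,.018),("collartop",.0106,.018)):
    X=p+np.array([0,0,-off]);print(name,proj("w",X-M[:,2]*rad,P), onz("w",(285+154/4.286-.4,190+{'tip':52,'collarbot':93,'collartop':100}[name]/4.286-.4),p[2]-off,P)+M[:,2]*rad-p)
print(M[:,2],M[:,1])
togo([*r[:2],.2])
```

```text
ring [ 0.5727 -0.0505  0.084 ]
[ 0.5446 -0.0618  0.084 ]
[ 0.6006 -0.039   0.084 ]
[ 0.5616 -0.0229  0.084 ]
[ 0.5843 -0.0797  0.084 ]
tip [322.6922 202.3456] [-0.0017 -0.0002 -0.0746]
collarbot [323.2831 210.6084] [-0.0013 -0.001  -0.0167]
collartop [323.3617 214.2208] [-0.0017  0.0001 -0.0107]
[ 0.3772 -0.9261 -0.003 ] [0.9261 0.3772 0.0002]
t 5.37 tcp [ 0.6035 -0.1063  0.226 ] shift cm [ 2.6233 -0.746  -6.3232] F [-0.0875  0.4242 -3.2087] w 0.023662826284386863
jaw 0.3868246630538506 tilt [-0.001   0.0028 -1.    ]
```

step_arm(targets="0 -0.2 -2 0 2;0 -0.4 -4.5 0 2;0 -0.6 -6 0 2;0 -0.6 -6.3 0 2;0 -0.6 -6.3 0 2;0 -0.6 -6.3 0 2;2 -0.6 -6.3 0 2;4 -0.6 -6.3 0 2;5 -0.6 -6.3 0 2;5 -0.6 -6.3 0 2;5 -0.6 -6.3 0 2")

```text
time_s: 6.28
tool_pos: [0.5745, -0.0547, 0.1764]
eef_rot: [0.586, 0.396, 0.586, -0.397]
force: [1.2, 0.2, -1.4]
gripper_width: 0.0238
```

Run:
```python
from h import *
import cv2,pickle
togo([.5744,-.0503,.2],.39)
P=manip.camera_params("wrist");im=manip.snapshot("wrist")[:,:,::-1]
a=manip.snapshot("scene")[:,:,::-1];b=manip.snapshot("side")[:,:,::-1]
cv2.imwrite("pics/s2.png",np.vstack([np.hstack([cv2.resize(a[130:290,190:350],(400,400),interpolation=2),cv2.resize(b[130:290,230:390],(400,400),interpolation=2)])]))
cv2.imwrite("pics/w5.png",cv2.resize(im[100:340,240:400],(400,600),interpolation=2))
togo([.5744,-.0503,.2],.39)
```

```text
t 6.28 tcp [ 0.5745 -0.0547  0.1764] shift cm [-2.357   0.1545 -0.4113] F [ 1.1949  0.2454 -1.4208] w 0.023846361565156907
jaw 0.38105797808062436 tilt [-0.0006 -0.0006 -1.    ]
turn -0.008942021919375653 alt 3.1326506316704172 q7 0.5968885849339838
t 6.43 tcp [ 0.5753 -0.0544  0.1778] shift cm [-2.2173  0.0722 -0.414 ] F [-0.036   0.7224 -2.1154] w 0.023665159933367392
jaw 0.3816436597627832 tilt [ 0.0027 -0.0005 -1.    ]
turn -0.008356340237216875 alt 3.133236313352576 q7 0.5969523130685704
```

View pics/s2.png

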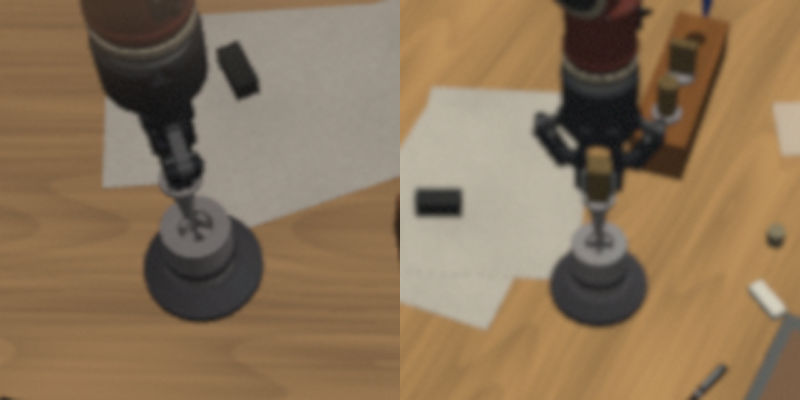

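View pics/w5.png

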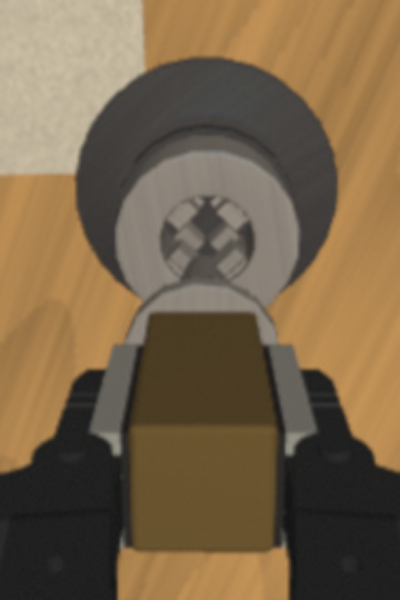

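step_arm(targets="0 0.06 -0.4 0 2;0 0.06 -0.4 0 2;1 0.06 -0.4 0 2;2 0.06 -0.4 0 2;3 0.06 -0.4 0 2;4 0.06 -0.4 0 2;4.8 0.06 -0.4 0 2;4.8 0.06 -0.4 0 2;4.8 0.06 -0.4 0 2")

```text
time_s: 7.18
tool_pos: [0.5739, -0.0506, 0.128]
eef_rot: [0.586, 0.396, 0.585, -0.396]
force: [1.2, -1.3, -3.4]
gripper_width: 0.0236
```

Run:
```python
from h import *
import cv2,pickle
togo([.5744,-.0503,.121],.39)
P=manip.camera_params("wrist");im=manip.snapshot("wrist")[:,:,::-1]
b=manip.snapshot("side")[:,:,::-1]
cv2.imwrite("pics/w6.png",np.hstack([cv2.resize(im[100:340,240:400],(400,600),interpolation=2),cv2.resize(b[150:270,270:350],(400,600),interpolation=2)]))
togo([.5744,-.0503,.121],.39)
```

```text
t 7.18 tcp [ 0.5739 -0.0506  0.128 ] shift cm [ 0.6993  0.0555 -0.0064] F [ 1.1741 -1.3121 -3.4202] w 0.023629915996715163
jaw 0.3816387297080643 tilt [ 0.0005 -0.0009 -1.    ]
turn -0.008361270291935785 alt 3.1332313832978573 q7 0.6080061243960578
t 7.28 tcp [ 0.5738 -0.0504  0.1287] shift cm [0.7722 0.0586 0.0139] F [ 1.8086 -1.1738 -3.3299] w 0.023573538646668953
jaw 0.38179231469875796 tilt [ 0.0008 -0.0005 -1.    ]
turn -0.008207685301242051 alt 3.133384968288551 q7 0.6080293598901025
```

View pics/w6.png

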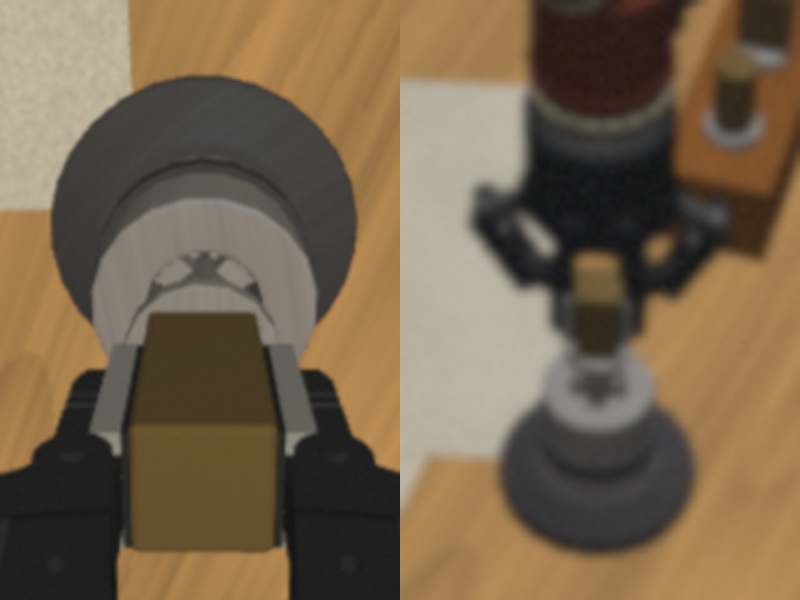

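step_arm(targets="0.2 0.12 0 0 2;0.4 0.12 0 0 2;0.6 0.12 0 0 2;0.6 0.12 0 0 2;0.6 0.12 0 0 2")

```text
time_s: 7.7
tool_pos: [0.5746, -0.0505, 0.1228]
eef_rot: [0.586, 0.396, 0.585, -0.396]
force: [0.8, -3.5, 0.0]
gripper_width: 0.0235
```

Run:
```python
from h import *
togo([.5744,-.0503,.121],.39)
```

```text
t 7.7 tcp [ 0.5746 -0.0505  0.1228] shift cm [ 0.1803 -0.0095 -0.0253] F [ 0.7687 -3.4529  0.0109] w 0.023486515145413493
jaw 0.3814532647742585 tilt [ 0.0006 -0.0013 -1.    ]
turn -0.008546735225741564 alt 3.1330459183640516 q7 0.6091939609524714
```

step_arm(targets="0 0 0.15 0 2;0 0 0.15 0 2;0 0 0.15 0 2")

```text
time_s: 7.95
tool_pos: [0.5748, -0.0508, 0.1226]
eef_rot: [0.586, 0.396, 0.586, -0.396]
force: [-1.2, -2.1, -0.5]
gripper_width: 0.0235
```

Run:
```python
from h import *
togo([.5744,-.0503,.121],.39)
```

```text
t 7.95 tcp [ 0.5748 -0.0508  0.1226] shift cm [ 0.1566 -0.0154 -0.0603] F [-1.2319 -2.0611 -0.5359] w 0.023465509085675962
jaw 0.38211127974356845 tilt [-0.0006  0.0002 -1.    ]
turn -0.007888720256431503 alt 3.1337039333333614 q7 0.6112859727158348
```

step_arm(targets="0.05 -0.06 0.15 0 2;0.1 -0.06 0.15 0 2;0.1 -0.06 0.15 0 2;0.1 -0.06 0.15 0 2")

```text
time_s: 8.28
tool_pos: [0.5748, -0.0516, 0.1212]
eef_rot: [0.585, 0.396, 0.586, -0.396]
force: [1.0, 0.5, -3.6]
gripper_width: 0.0239
```

Run:
```python
from h import *
togo([.5744,-.0503,.121],.39)
```

```text
t 8.28 tcp [ 0.5748 -0.0516  0.1212] shift cm [ 0.021   0.0154 -0.1352] F [ 0.9796  0.4995 -3.5986] w 0.023895228776239463
jaw 0.38272045439909497 tilt [-0.001   0.0011 -1.    ]
turn -0.007279545600904935 alt 3.134313107988888 q7 0.6143100345039466
```

step_arm(targets="0.1 0 0 0 2;0.2 0 0 0 2;0.2 0 0 0 2;0.2 0 0 0 2")

```text
time_s: 8.62
tool_pos: [0.575, -0.0516, 0.1195]
eef_rot: [0.586, 0.396, 0.586, -0.396]
force: [0.0, 2.2, -1.4]
gripper_width: 0.0231
```

Run:
```python
from h import *
togo([.5744,-.0503,.121],.39)
```

```text
t 8.62 tcp [ 0.575  -0.0516  0.1195] shift cm [-0.1489 -0.0026 -0.1465] F [ 0.0085  2.2023 -1.3528] w 0.023094932957126675
jaw 0.3825609646194139 tilt [-0.0003  0.0011 -1.    ]
turn -0.007439035380586212 alt 3.134153618209207 q7 0.6150180121261657
```

step_arm(targets="0 0 -0.05 0 2;0 0 -0.05 0 2;0 0 -0.05 0 3;0 0 -0.05 0 5;0 0 -0.05 0 5;0 0 -0.05 0 5;0 0 -0.05 0 5;0 0 -0.05 0 5")

```text
time_s: 9.28
tool_pos: [0.5749, -0.0523, 0.1197]
eef_rot: [0.586, 0.396, 0.586, -0.396]
force: [-0.2, 0.1, 0.1]
gripper_width: 0.0502
```

Run:
```python
from h import *
import cv2,pickle
togo([.5744,-.0503,.121],.39)
P=manip.camera_params("wrist");im=manip.snapshot("wrist")[:,:,::-1]
b=manip.snapshot("side")[:,:,::-1]
cv2.imwrite("pics/w7.png",np.hstack([cv2.resize(im[100:340,240:400],(400,600),interpolation=2),cv2.resize(b[150:270,270:350],(400,600),interpolation=2)]))
```

```text
t 9.28 tcp [ 0.5749 -0.0523  0.1197] shift cm [-0.1278  0.0328 -0.2048] F [-0.2223  0.1071  0.0683] w 0.05018785968627482
jaw 0.3818269598722333 tilt [ 0.0001 -0.0003 -1.    ]
turn -0.008173040127766651 alt 3.1334196134620265 q7 0.6143350620985041
```

View pics/w7.png

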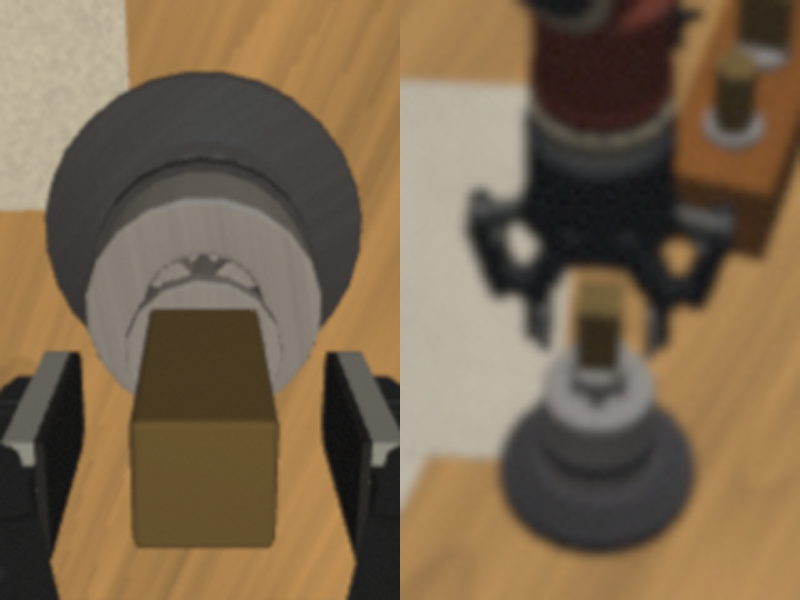

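step_arm(targets="-3 0 0 0 5;-7 0 0 0 5;-11 0 0 0 5;-12 0 0 0 5;-12 -3 3 0 5;-12 -6 6 0 5;-12 -8.5 9.5 0 5;-12 -11 13 0 5;-12 -13.5 17 0 5;-12 -15.5 21 0 5;-12 -17 25 0 5;-12 -17 28 0 5")

```text
time_s: 10.38
tool_pos: [0.5182, -0.3772, 0.24]
eef_rot: [0.585, 0.396, 0.586, -0.398]
force: [1.0, -0.2, 0.2]
gripper_width: 0.0501
```

step_arm(targets="0 0 1 0 5;0 0 1 0 5;0 0 1 0 5;0 0 1 0 5")

```text
time_s: 10.72
tool_pos: [0.5252, -0.3813, 0.2392]
eef_rot: [0.586, 0.396, 0.587, -0.395]
force: [-0.1, 0.4, 0.3]
gripper_width: 0.05
```

Run:
```python
from h import *
import cv2,pickle
togo([.508,-.34,.2],.39)
P=manip.camera_params("wrist");im=manip.snapshot("wrist")[:,:,::-1]
pickle.dump(P,open("pics/w8.pkl","wb"))
cv2.imwrite("pics/w8.png",im)
print(proj("w",[.508,-.34,.094],P),proj("w",[.508,-.34,.004],P))
```

```text
t 10.72 tcp [ 0.5252 -0.3813  0.2392] shift cm [ 3.9265 -0.0498 -4.4666] F [-0.0607  0.3623  0.2972] w 0.05001183411706634
jaw 0.3841078815658499 tilt [-0.0004  0.0022 -1.    ]
turn -0.005892118434150051 alt 3.1357005351556433 q7 1.1283402716515019
[321.8365 139.8391] [321.6281 132.4817]
```

View pics/w8.png

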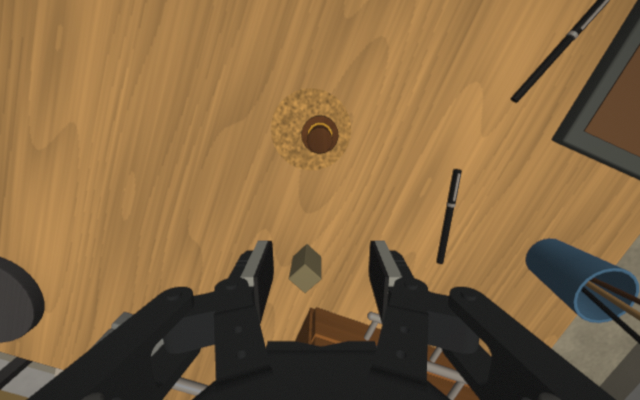

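Run:
```python
import cv2
im=cv2.imread("pics/w8.png");cv2.imwrite("pics/w8c.png",cv2.resize(im[80:180,260:360],(600,600),interpolation=2))
```

```text
(no output)
```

View pics/w8c.png

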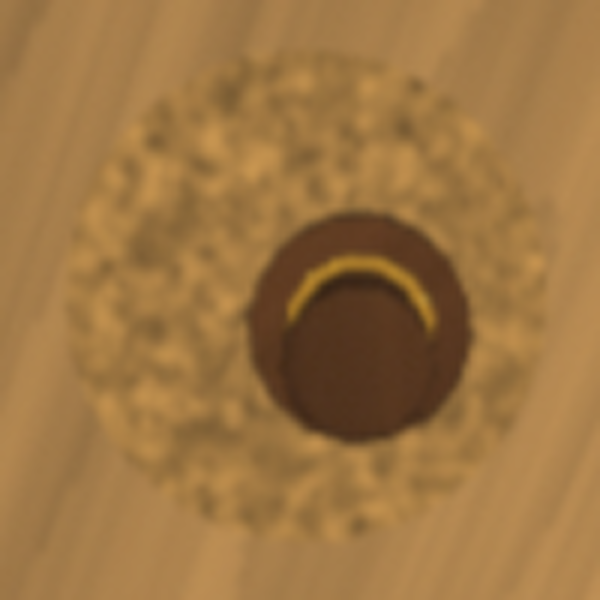

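Run:
```python
from h import *
import pickle
P=pickle.load(open("pics/w8.pkl","rb"))
f=lambda u,v,z:onz("w",(260+u/6-.4,80+v/6-.4),z,P)
t=f(361,361,.094);print("top",t,"foot",f(361,326,.032),"mat",f(307,295,.004))
print(np.linalg.norm(f(284,361,.094)-f(438,361,.094)),np.linalg.norm(f(68,295,.004)-f(547,295,.004)))
togo([t[0]+.0015,t[1]+.0004,.047])
```

```text
top [ 0.5061 -0.3407  0.094 ] foot [ 0.5058 -0.3404  0.032 ] mat [ 0.4938 -0.3409  0.004 ]
0.024507436334238096 0.09904086350056876
t 10.77 tcp [ 0.5254 -0.3811  0.2395] shift cm [19.2564 -0.1266 -4.4116] F [0.3582 0.0066 0.4779] w 0.050045289528645565
jaw 0.38471286286374384 tilt [-0.0001  0.0019 -1.    ]
```

step_arm(targets="0 -0.1 -2.5 0 5;0 -0.13 -4.4 0 5;4 -0.13 -4.4 0 5;8 -0.13 -4.4 0 5;10 -0.13 -4.4 0 5;10 -0.13 -4.4 0 5;10 -0.13 -4.4 0 5")

```text
time_s: 11.35
tool_pos: [0.5074, -0.3413, 0.1394]
eef_rot: [0.586, 0.396, 0.587, -0.395]
force: [0.2, -0.6, 0.4]
gripper_width: 0.0499
```

Run:
```python
from h import *
import cv2
togo([.5075,-.3403,.052],.39)
im=manip.snapshot("wrist")[:,:,::-1]
cv2.imwrite("pics/w9.png",im)
```

```text
t 11.35 tcp [ 0.5074 -0.3413  0.1394] shift cm [ 8.7432  0.0501 -0.0727] F [ 0.2432 -0.5946  0.4233] w 0.04994397179468198
jaw 0.3840988485573373 tilt [-0.0012  0.0014 -1.    ]
turn -0.005901151442662789 alt 3.1356915021471305 q7 1.1251342144668783
```

View pics/w9.png

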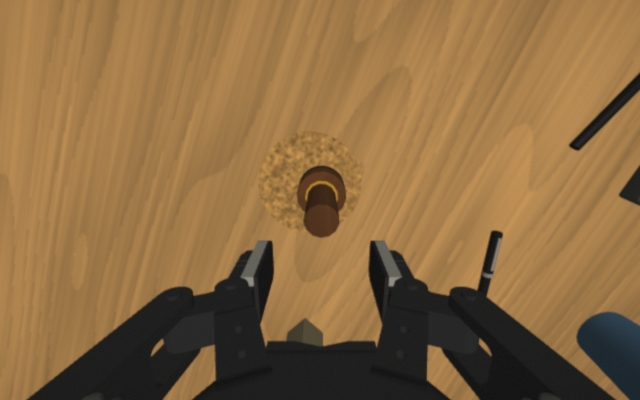

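step_arm(targets="3 0.03 -0.05 0 5;6 0.03 -0.05 0 5;8 0.03 -0.05 0 5;8.7 0.03 -0.05 0 5;8.7 0.03 -0.05 0 5;8.7 0.03 -0.05 0 2;8.7 0.03 -0.05 0 2;8.7 0.03 -0.05 0 2;8.7 0.03 -0.05 0 2;8.7 0.03 -0.05 0 2;8.7 0.03 -0.05 0 2", newtons=80)

```text
time_s: 12.32
tool_pos: [0.5088, -0.3438, 0.0552]
eef_rot: [0.588, 0.396, 0.584, -0.396]
force: [-1.0, -0.1, 6.1]
gripper_width: 0.0229
```

Run:
```python
from h import *
togo([.5075,-.3403,.052],.39)
```

```text
t 12.32 tcp [ 0.5088 -0.3438  0.0552] shift cm [ 0.3216  0.0114 -0.3711] F [-0.9888 -0.1166  6.1131] w 0.022913292467616406
jaw 0.3819116904286318 tilt [ 0.0041 -0.003  -1.    ]
turn -0.00808830957136819 alt 3.1335043440184247 q7 1.154963558340256
```

step_arm(targets="-1 0 0 0 2;-4 0 0 0 2;-8 0 0 0 2;-12 0 0 0 2;-16 0 0 0 2;-19 0 0 0 2;-20 0 0 0 2;-20 0 0 0 2;-20 0 0 0 2")

```text
time_s: 13.07
tool_pos: [0.5066, -0.3416, 0.2517]
eef_rot: [0.585, 0.396, 0.587, -0.396]
force: [-0.6, 0.3, -3.1]
gripper_width: 0.0234
```

Run:
```python
from h import *
import cv2
togo([.5748,-.0512,.25],.39)
im=manip.snapshot("wrist")[:,:,::-1]
b=manip.snapshot("side")[:,:,::-1]
cv2.imwrite("pics/w10.png",np.hstack([cv2.resize(im[100:340,240:400],(400,600),interpolation=2),cv2.resize(b[170:350,180:300],(400,600),interpolation=2)]))
```

```text
t 13.07 tcp [ 0.5066 -0.3416  0.2517] shift cm [  0.1962  17.1585 -24.4001] F [-0.6188  0.3467 -3.0952] w 0.02339146098865328
jaw 0.38212458608425787 tilt [-0.0017  0.0015 -1.    ]
turn -0.007875413915742202 alt 3.133717239674051 q7 1.0900575703357993
```

View pics/w10.png

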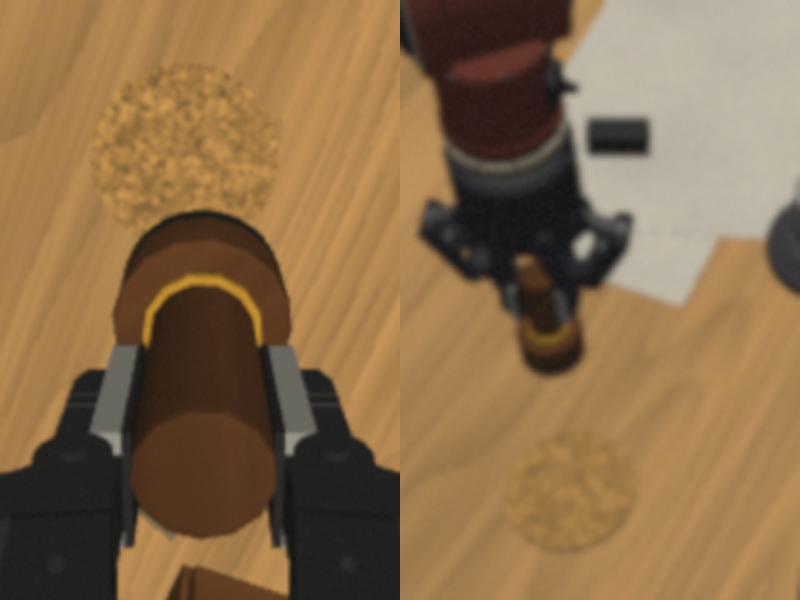

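Run:
```python
from h import *
s,p,M=tool();P=manip.camera_params("wrist")
for z,r in((.0388,473),): print(M.T@(onz("w",(240+204/2.5-.4,100+r/2.5-.4),p[2]+z,P)-p))
# foot top rim far edge z = foot+.028, radius .022 at row
print(M.T@(onz("w",(240+204/2.5-.4,100+210/2.5-.4),p[2]-.0512,P)-p))
```

```text
[-0.0388 -0.0012 -0.0043]
[ 0.0513 -0.0011 -0.0251]
```

step_arm(targets="0 2 -3 0 2;0 4.5 -6 0 2;0 7 -9 0 2;0 9.5 -12 0 2;0 12 -15 0 2;0 14 -18 0 2;0 15.5 -21 0 2;0 16.8 -23 0 2;0 17.1 -24 0 2;0 17.1 -24 0 2;0 17.1 -24 0 2;0 17.1 -24 0 2")

```text
time_s: 14.17
tool_pos: [0.5757, -0.0593, 0.252]
eef_rot: [0.585, 0.396, 0.585, -0.398]
force: [-0.8, -0.7, -2.4]
gripper_width: 0.0235
```

Run:
```python
from h import *
import cv2
togo([.5762,-.0546,.25],.39)
im=manip.snapshot("wrist")[:,:,::-1]
b=manip.snapshot("side")[:,:,::-1]
a=manip.snapshot("scene")[:,:,::-1]
cv2.imwrite("pics/w11.png",np.hstack([cv2.resize(a[120:270,220:320],(400,600),interpolation=2),cv2.resize(b[120:270,260:360],(400,600),interpolation=2)]))
togo([.5762,-.0546,.25],.39)
```

```text
t 14.17 tcp [ 0.5757 -0.0593  0.252 ] shift cm [ 0.1954  0.2205 -0.4195] F [-0.7759 -0.7002 -2.4039] w 0.02349212006552047
jaw 0.37773358889005965 tilt [-0.0017 -0.0026 -1.    ]
turn -0.012266411109940423 alt 3.129326242479853 q7 0.5799024174453402
t 14.32 tcp [ 0.5761 -0.0586  0.2526] shift cm [ 0.2585  0.1529 -0.3698] F [-0.7855 -0.188  -2.7471] w 0.023236429302901974
jaw 0.37795021826666936 tilt [-0.0003 -0.0013 -1.    ]
turn -0.012049781733330711 alt 3.1295428718564624 q7 0.5795775745909733
```

View pics/w11.png

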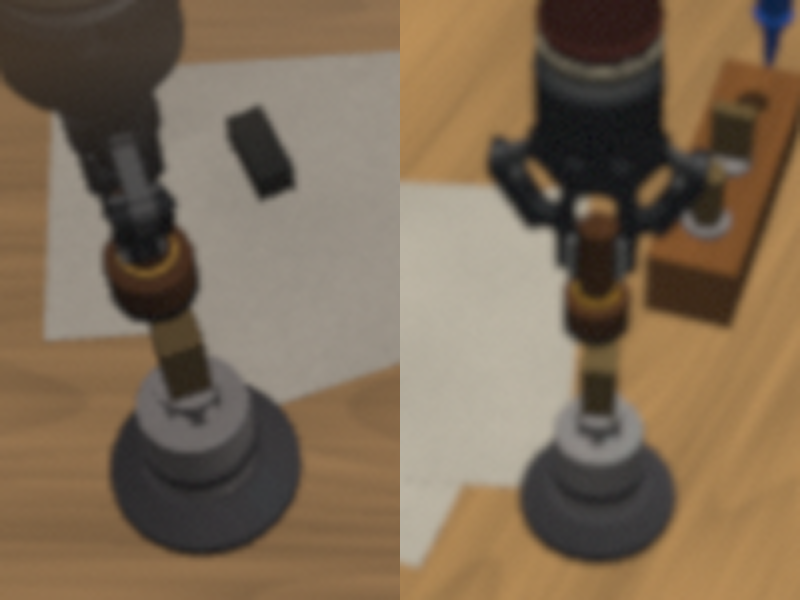

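step_arm(targets="0 0.15 -0.37 0 2;0 0.15 -0.37 0 2;1 0.15 -0.37 0 2;2.2 0.15 -0.37 0 2;3.2 0.15 -0.37 0 2;3.6 0.15 -0.37 0 2;3.6 0.15 -0.37 0 2;3.6 0.15 -0.37 0 2;3.6 0.15 -0.37 0 2")

```text
time_s: 15.07
tool_pos: [0.577, -0.0521, 0.2171]
eef_rot: [0.586, 0.396, 0.585, -0.396]
force: [1.1, -0.2, -2.7]
gripper_width: 0.0232
```

Run:
```python
from h import *
togo([.5762,-.0546,.21],.39)
```

```text
t 15.07 tcp [ 0.577  -0.0521  0.2171] shift cm [ 0.708  -0.1731  0.205 ] F [ 1.0539 -0.2457 -2.6764] w 0.023240564866670404
jaw 0.3820347257915844 tilt [ 0.0011 -0.0002 -1.    ]
turn -0.00796527420841553 alt 3.1336273793813776 q7 0.5835894472911719
```

step_arm(targets="0.2 -0.15 0.2 0 2;0.4 -0.15 0.2 0 2;0.55 -0.15 0.2 0 2;0.7 -0.15 0.2 0 2;0.8 -0.15 0.2 0 2;0.8 -0.15 0.2 0 2")

```text
time_s: 15.57
tool_pos: [0.5762, -0.0546, 0.2092]
eef_rot: [0.586, 0.396, 0.585, -0.396]
force: [-1.0, 0.0, 1.3]
gripper_width: 0.0235
```

Run:
```python
from h import *
togo([.5762,-.0546,.21],.39)
```

```text
t 15.57 tcp [ 0.5762 -0.0546  0.2092] shift cm [-0.0755 -0.0044  0.0004] F [-1.0249  0.0471  1.3076] w 0.023492325772634885
jaw 0.38189697215232205 tilt [ 0.001  -0.0003 -1.    ]
turn -0.008103027847677913 alt 3.133489625742115 q7 0.5905309413360825
```

Contact is about 4 N at TCP z 0.209, as predicted. I'll press on gently.

step_arm(targets="0.1 0 0 0 2;0.2 0 0 0 2;0.3 0 0 0 2;0.3 0 0 0 2")

```text
time_s: 15.9
tool_pos: [0.5764, -0.0545, 0.2061]
eef_rot: [0.586, 0.396, 0.585, -0.396]
force: [-0.9, -0.3, 4.6]
gripper_width: 0.023
```

step_arm(targets="0.1 0 0 0 2;0.2 0 0 0 2;0.3 0 0 0 2;0.3 0 0 0 2")

```text
time_s: 16.23
tool_pos: [0.5764, -0.0545, 0.2031]
eef_rot: [0.586, 0.396, 0.585, -0.396]
force: [-0.1, -0.5, 4.2]
gripper_width: 0.0232
```

step_arm(targets="0.05 0 0 0 2;0.1 0 0 0 2;0.15 0 0 0 2;0.15 0 0 0 2")

```text
time_s: 16.57
tool_pos: [0.5765, -0.0545, 0.2018]
eef_rot: [0.586, 0.396, 0.585, -0.396]
force: [-0.1, -1.2, 5.7]
gripper_width: 0.0233
```

step_arm(targets="0.05 0 0 0 2;0.1 0 0 0 2;0.15 0 0 0 2;0.15 0 0 0 2")

```text
time_s: 16.9
tool_pos: [0.5765, -0.0545, 0.2004]
eef_rot: [0.586, 0.396, 0.585, -0.396]
force: [-0.9, 0.1, 6.5]
gripper_width: 0.0233
```

step_arm(targets="0.05 0 0 0 2;0.1 0 0 0 2;0.15 0 0 0 2;0.15 0 0 0 2")

```text
time_s: 17.23
tool_pos: [0.5768, -0.0546, 0.1999]
eef_rot: [0.587, 0.396, 0.585, -0.396]
force: [-1.5, 0.4, 10.9]
gripper_width: 0.023
```

step_arm(targets="0.05 0 0 0 2;0.1 0 0 0 2;0.15 0 0 0 2;0.15 0 0 0 2")

```text
time_s: 17.57
tool_pos: [0.5772, -0.0548, 0.1998]
eef_rot: [0.587, 0.397, 0.585, -0.395]
force: [-3.0, -0.3, 16.9]
gripper_width: 0.0233
```

The stop is felt at TCP z about 0.1998, with about 19 N of contact and no further sink. I'll lift clear, then give the firm tap.

step_arm(targets="-0.5 0 0 0 2;-1.5 0 0 0 2;-2.5 0 0 0 2;-2.5 0 0 0 2;-2.5 0 0 0 2;-2.5 0 0 0 2")

```text
time_s: 18.07
tool_pos: [0.5755, -0.0542, 0.221]
eef_rot: [0.585, 0.396, 0.586, -0.396]
force: [0.1, -0.5, -2.0]
gripper_width: 0.0234
```

Run:
```python
from h import *
import cv2
togo([.5762,-.0546,.1998],.39)
b=manip.snapshot("side")[:,:,::-1]
a=manip.snapshot("scene")[:,:,::-1]
cv2.imwrite("pics/w12.png",np.hstack([cv2.resize(a[120:270,220:320],(400,600),interpolation=2),cv2.resize(b[120:270,260:360],(400,600),interpolation=2)]))
togo([.5762,-.0546,.1998],.39)
```

```text
t 18.07 tcp [ 0.5755 -0.0542  0.221 ] shift cm [2.1239 0.0505 0.0617] F [ 0.1263 -0.5368 -1.973 ] w 0.02339942007926598
jaw 0.38207193922998434 tilt [-0.0012  0.0001 -1.    ]
turn -0.007928060770015621 alt 3.1336645928197777 q7 0.5862458094180373
t 18.17 tcp [ 0.5754 -0.0542  0.2209] shift cm [2.1053 0.0593 0.0653] F [-0.5942 -0.5273 -2.8466] w 0.023758145237619425
jaw 0.38208166014931727 tilt [-0.0016  0.0001 -1.    ]
turn -0.007918339850682798 alt 3.1336743137391103 q7 0.5862758114428639
```

View pics/w12.png

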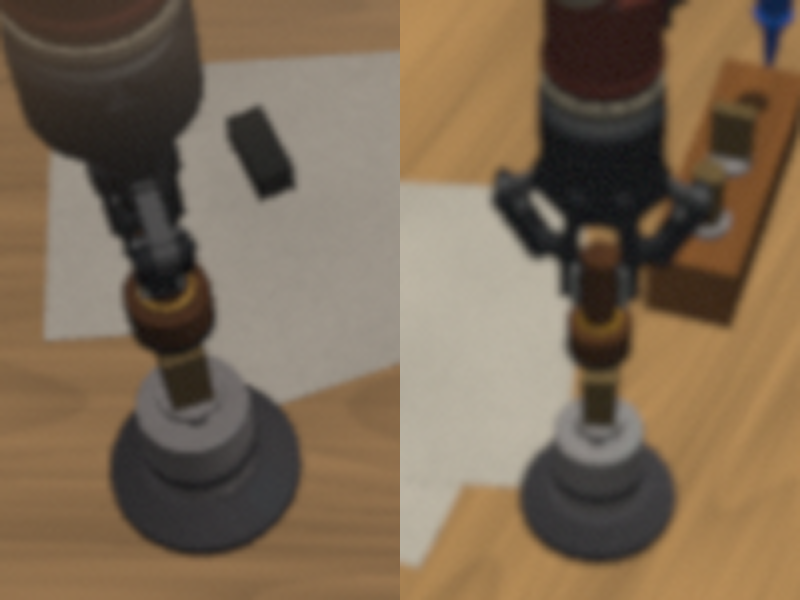

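step_arm(targets="0.7 0 0 0 2;1.4 0 0 0 2;1.8 0 0 0 2;2 0 0 0 2;2.1 0 0 0 2;2.2 0 0 0 2;2.3 0 0 0 2;2.4 0 0 0 2;2.45 0 0 0 2;2.45 0 0 0 2")

```text
time_s: 19.0
tool_pos: [0.5764, -0.0547, 0.1999]
eef_rot: [0.587, 0.397, 0.585, -0.396]
force: [-3.6, 0.7, 10.5]
gripper_width: 0.0232
```

step_arm(targets="0.1 0 0 0 2;0.15 0 0 0 2;0.15 0 0 0 2")

```text
time_s: 19.25
tool_pos: [0.5773, -0.055, 0.1999]
eef_rot: [0.587, 0.397, 0.584, -0.395]
force: [-5.1, -0.7, 16.0]
gripper_width: 0.0236
```

step_arm(targets="0.06 0 0 0 2;0.06 0 0 0 2;0.06 0 0 0 2")

```text
time_s: 19.5
tool_pos: [0.5776, -0.0551, 0.1998]
eef_rot: [0.588, 0.397, 0.584, -0.395]
force: [-4.6, 0.7, 17.5]
gripper_width: 0.0233
```

About 20.3 N of contact with z unchanged at 0.1998, so the blank is home. Now I'll lift and carry the tamper back.

step_arm(targets="-0.5 0 0 0 2;-1.5 0 0 0 2;-3.5 0 0 0 2;-5 0 0 0 2;-5 -3 3 0 2;-5 -6 6 0 2;-5 -9 9 0 2;-5 -12 12 0 2;-5 -14.5 15 0 2;-5 -16.5 18.5 0 2;-5 -17.8 22 0 2;-5 -18 23.5 0 2")

```text
time_s: 20.5
tool_pos: [0.493, -0.3477, 0.2456]
eef_rot: [0.585, 0.397, 0.583, -0.401]
force: [-0.1, -1.7, -2.2]
gripper_width: 0.023
```

step_arm(targets="0 0 0 0 2;0 0 0 0 2;0 0 0 0 2")

```text
time_s: 20.75
tool_pos: [0.4969, -0.3379, 0.2446]
eef_rot: [0.586, 0.396, 0.587, -0.395]
force: [0.5, -0.7, -2.3]
gripper_width: 0.0235
```

Run:
```python
from h import *
import cv2
togo([.4959,-.3439,.0552],.39)
im=manip.snapshot("wrist")[:,:,::-1]
b=manip.snapshot("side")[:,:,::-1]
cv2.imwrite("pics/w13.png",np.hstack([cv2.resize(im[100:340,240:400],(400,600),interpolation=2),cv2.resize(b[170:350,180:300],(400,600),interpolation=2)]))
P=manip.camera_params("wrist");print((proj("w",[.493,-.3409,.004],P)-[240,100])*2.5)
```

```text
t 20.75 tcp [ 0.4969 -0.3379  0.2446] shift cm [18.9363 -0.3287  0.5572] F [ 0.4596 -0.6508 -2.2643] w 0.023477995948240887
jaw 0.38370485521724595 tilt [-0.0004  0.002  -1.    ]
turn -0.0062951447827539475 alt 3.135297508807039 q7 1.10109503219081
[194.9075 170.5548]
```

View pics/w13.png

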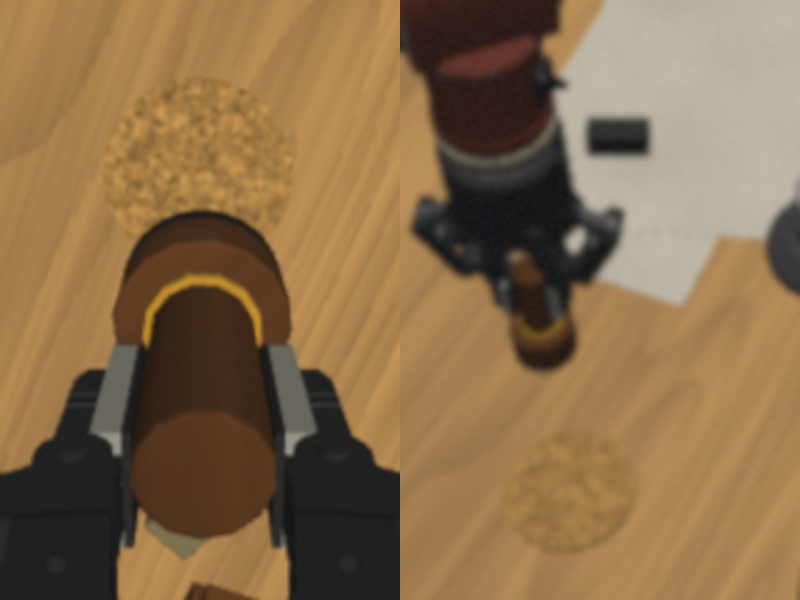

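step_arm(targets="2 -0.1 0.3 0 2;5 -0.2 0.5 0 2;9 -0.2 0.5 0 2;13 -0.2 0.5 0 2;16 -0.2 0.5 0 2;17.5 -0.2 0.5 0 2;18.2 -0.2 0.5 0 2;18.4 -0.2 0.5 0 2;18.4 -0.2 0.5 0 2;18.4 -0.2 0.5 0 2")

```text
time_s: 21.68
tool_pos: [0.4978, -0.3454, 0.0627]
eef_rot: [0.587, 0.396, 0.585, -0.396]
force: [0.4, -0.0, -2.1]
gripper_width: 0.0233
```

Run:
```python
from h import *
togo([.4959,-.3439,.0552],.39)
```

```text
t 21.68 tcp [ 0.4978 -0.3454  0.0627] shift cm [ 0.7502 -0.1215 -0.2129] F [ 0.4452 -0.02   -2.0582] w 0.02326467440384157
jaw 0.38271706953242507 tilt [ 0.0029 -0.002  -1.    ]
turn -0.0072829304675749995 alt 3.134309723122218 q7 1.174646160545035
```

step_arm(targets="0.25 0 0 0 2;0.5 0 0 0 2;0.65 0 0 0 2;0.75 0 0 0 2;0.75 0 0 0 2")

```text
time_s: 22.1
tool_pos: [0.4969, -0.3452, 0.0553]
eef_rot: [0.586, 0.396, 0.585, -0.396]
force: [-1.6, 1.4, 5.9]
gripper_width: 0.0233
```

Run:
```python
from h import *
togo([.4959,-.3439,.0552],.39)
```

```text
t 22.1 tcp [ 0.4969 -0.3452  0.0553] shift cm [ 0.0115 -0.0416 -0.1544] F [-1.5994  1.3845  5.9352] w 0.02327643390809505
jaw 0.3819656037224678 tilt [ 0.0013 -0.0003 -1.    ]
turn -0.008034396277532219 alt 3.133558257312261 q7 1.1774976292929586
```

Contact on the mat at the expected height. I'll ease off slightly, open the gripper and look.

step_arm(targets="-0.1 0 0 0 2;-0.1 0 0 0 2.6;-0.1 0 0 0 3.5;-0.1 0 0 0 5;-0.1 0 0 0 5;-0.1 0 0 0 5;-0.1 0 0 0 5;-0.1 0 0 0 5")

```text
time_s: 22.77
tool_pos: [0.4965, -0.3449, 0.0545]
eef_rot: [0.586, 0.396, 0.586, -0.396]
force: [-0.5, 0.7, 0.2]
gripper_width: 0.0499
```

Run:
```python
from h import *
import cv2
togo([.4959,-.3439,.0552],.39)
im=manip.snapshot("wrist")[:,:,::-1]
cv2.imwrite("pics/w14.png",im)
```

```text
t 22.77 tcp [ 0.4965 -0.3449  0.0545] shift cm [-0.0747 -0.018  -0.1168] F [-0.4743  0.6719  0.2011] w 0.049888506572169096
jaw 0.38209244792999847 tilt [-0.0001 -0.     -1.    ]
turn -0.0079075520700016 alt 3.1336851015197915 q7 1.177124528705609
```

View pics/w14.png

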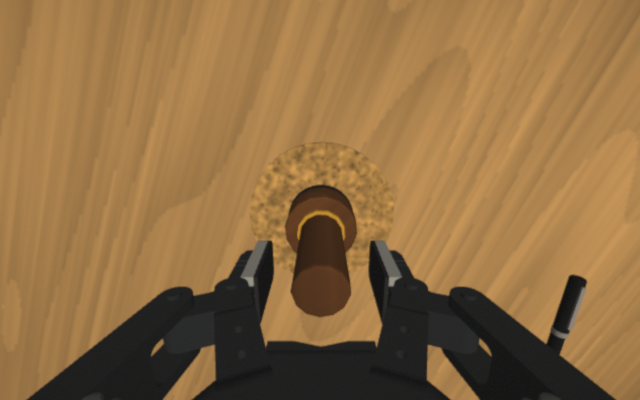

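The tamper stands upright near the mat centre with the fingers clear. I'll go straight up.

step_arm(targets="-1 0 0 0 5;-3 0 0 0 5;-6 0 0 0 5;-10 0 0 0 5;-14 0 0 0 5;-18 0 0 0 5;-20 0 3 0 5;-20 0 5 0 5;-20 0 5 0 5;-20 0 5 0 5;-20 0 5 0 5")

```text
time_s: 23.73
tool_pos: [0.5147, -0.3902, 0.254]
eef_rot: [0.585, 0.396, 0.587, -0.396]
force: [0.6, 1.1, 0.3]
gripper_width: 0.05
```

Run:
```python
from h import *
import cv2
togo([.4959,-.3439,.0552])
b=manip.snapshot("side")[:,:,::-1]
a=manip.snapshot("scene")[:,:,::-1]
w=manip.snapshot("wrist")[:,:,::-1]
cv2.imwrite("pics/f.png",np.vstack([np.hstack([cv2.resize(a[150:270,220:320],(400,480),interpolation=2),cv2.resize(b[150:270,260:360],(400,480),interpolation=2)])]))
cv2.imwrite("pics/f2.png",w);cv2.imwrite("pics/f3.png",a)
```

```text
t 23.73 tcp [ 0.5147 -0.3902  0.254 ] shift cm [19.8926 -0.0069 -4.9497] F [0.5631 1.135  0.252 ] w 0.05002892043739998
jaw 0.38228800080750097 tilt [-0.0013  0.002  -1.    ]
```

View pics/f.png

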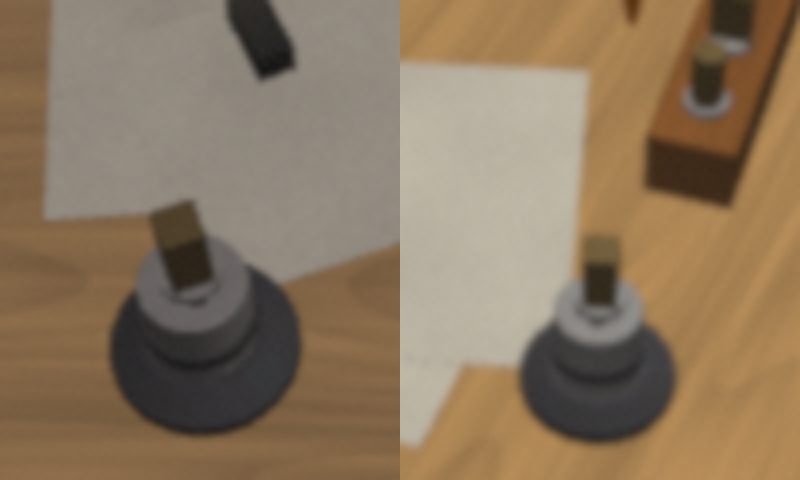

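View pics/f2.png

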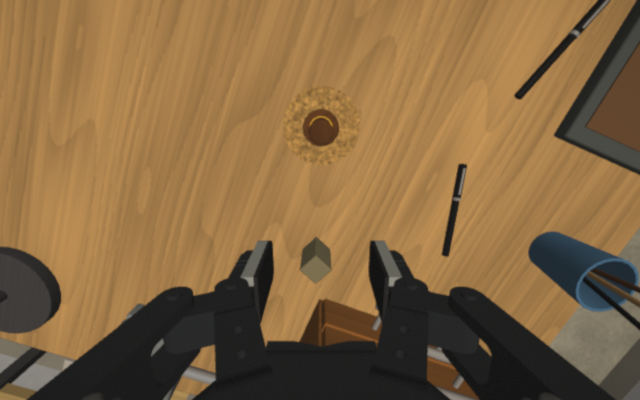

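View pics/f3.png

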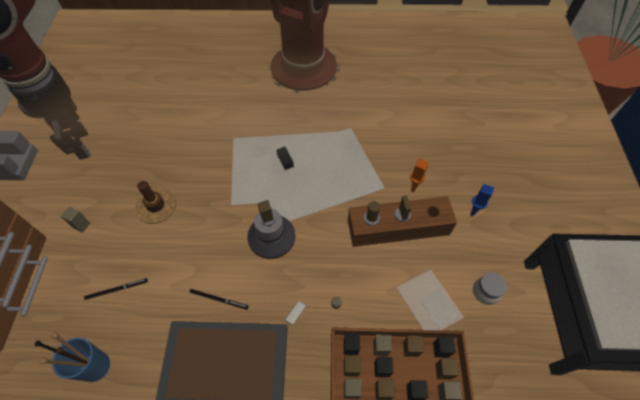

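```bash
python3 - <<'E'
from h import *
x,y=.5748,-.0508
for n,o,k in(("scene",(220,150),4),("side",(260,150),4)):
    for z in(.0995,.1495):
        print(n,z,(proj(n,[x,y,z])-o)*k)
E
python3 -c "
import cv2,numpy as np
a=cv2.imread('pics/f3.png');cv2.imwrite('pics/f4.png',cv2.resize(a[195:235,250:290],(800,800),interpolation=2)[:600])"
```

```text
scene 0.0995 [187.6154 261.7033]
scene 0.1495 [177.0101 214.1661]
side 0.0995 [198.6285 289.9707]
side 0.1495 [199.237  242.7067]
```

View pics/f4.png

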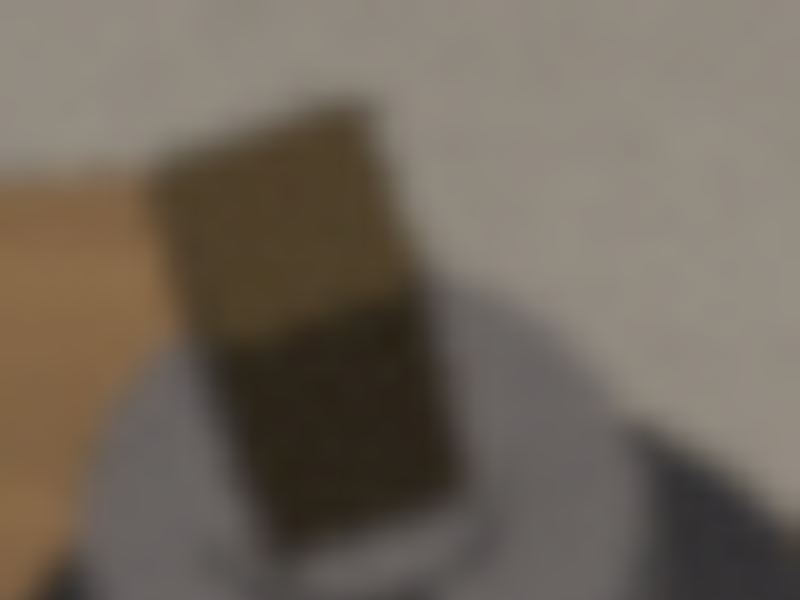

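I'll use spare time for a close look at the stone's uprightness and centring.

step_arm(targets="0 2 -2.5 0 5;0 5 -5.5 0 5;0 7.5 -8.5 0 5;0 10 -11.5 0 5;0 12.5 -14.5 0 5;0 15 -17.5 0 5;0 17 -20 0 5;0 18.5 -22 0 5;0 18.9 -23 0 5;0 18.9 -23 0 5;0 18.9 -23 0 5;0 18.9 -23 0 5")

```text
time_s: 24.88
tool_pos: [0.6038, -0.1107, 0.2547]
eef_rot: [0.585, 0.396, 0.585, -0.398]
force: [0.2, 0.1, 0.5]
gripper_width: 0.0498
```

step_arm(targets="0 0 0 0 5;0 0 0 0 5;0 0 0 0 5;0 0 0 0 5")

```text
time_s: 25.22
tool_pos: [0.6046, -0.1084, 0.2545]
eef_rot: [0.586, 0.396, 0.586, -0.397]
force: [1.2, 0.1, 0.1]
gripper_width: 0.0502
```

Run:
```python
from h import *
import cv2,pickle
togo([.5748,-.0512,.25],.39)
P=manip.camera_params("wrist");im=manip.snapshot("wrist")[:,:,::-1]
pickle.dump(P,open("pics/w15.pkl","wb"))
c=proj("w",[.5735,-.0512,.12],P).astype(int);print(c)
u,v=max(c[0]-40,0),max(c[1]-40,0);print(u,v)
cv2.imwrite("pics/w15.png",cv2.resize(im[v:v+80,u:u+80],(600,600),interpolation=2))
```

```text
t 25.22 tcp [ 0.6046 -0.1084  0.2545] shift cm [ 0.4513 -0.6404 -6.4159] F [1.1856 0.1055 0.1204] w 0.05015273623725921
jaw 0.3805251967532168 tilt [-0.0001 -0.0003 -1.    ]
turn -0.009474803246783292 alt 3.13211785034301 q7 0.671310976141541
[314 118]
274 78
```

View pics/w15.png

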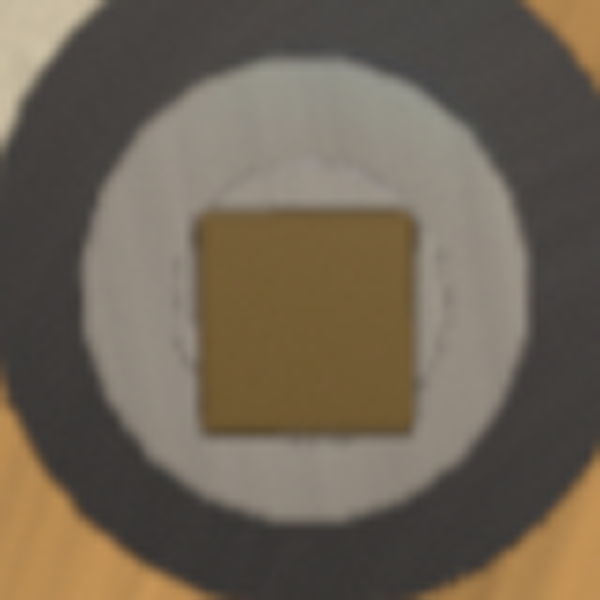

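Run:
```python
from h import *
import pickle
P=pickle.load(open("pics/w15.pkl","rb"))
f=lambda u,v,z:onz("w",(274+u/7.5-.4,78+v/7.5-.4),z,P)
zc=.0995
print("ring",f(305.5,289,.084),"collar",f(311,302,zc),"top",f(306,322,zc+.05))
print(np.linalg.norm(f(198,322,zc+.05)-f(414,322,zc+.05)),np.linalg.norm(f(175,302,zc)-f(447,302,zc)))
```

```text
ring [ 0.5726 -0.0506  0.084 ] collar [ 0.5741 -0.0513  0.0995] top [ 0.5746 -0.0516  0.1495]
0.023218016788217985 0.03506088617096436
```

Collar to ring is about 1.6 mm and the tilt about 0.01 rad, both within limits. I'll hand it in.

Run:
```python
from h import *
togo([.5748,-.0512,.25])
print(manip.finish_job())
```

```text
t 25.27 tcp [ 0.6046 -0.1081  0.2545] shift cm [ 0.451  -0.6539 -6.3912] F [ 0.5657 -0.1929  0.0564] w 0.05029860583044626
jaw 0.3810072727375032 tilt [-0.0001 -0.0002 -1.    ]
the job is handed in; nothing more can be done
None
```

The square blank is seated on the depth stop in the carving stand, and the tamper is back upright on its mat. I handed the job in at 25.3 s; no verdict was reported.

- **Placing:** I lifted the brown square blank from the rack's end hole and set it loosely in the socket with its collar about 19 mm above the ring. One side touched a jaw on the way in, so I shifted it about 1 mm until the side force was gone, then released it.
- **First tap:** The stone sank under 7–9 N of contact. At a TCP height of 0.1998 m it stopped, and the push rose to about 19 N with no more sink.
- **Second tap:** I lifted the tamper about 21 mm clear, then pressed to about 20 N. The height stayed at 0.1998–0.1999 m, so I take it as home on the stop. The highest push I read was about 20 N, against the 35 N limit.
- **Last checks:**
  - The collar is about 1.6 mm from the socket axis and the stone leans about 0.01 rad.
  - The tamper stands near the centre of the mat.
  - The round and slab blanks show no movement in the rack.
  - The gripper is open and touches nothing.
- **Disagreements:** The scene camera put points 3–7 mm further out in x than the wrist camera, so I used the wrist camera and contact forces. In the last scene picture the stone seemed to lean about 0.02 rad; the closer wrist view gave 0.01 rad. Both are under the 0.05 rad limit.

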